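Set out copper cups for lacquering

ROBOT

A 6-joint arm with a two-finger parallel gripper is mounted at the origin on the work surface. World frame = base frame: x ahead of the robot, y to its left, z up, the work surface at z = 0. Lengths are in m, angles in rad, forces in N, time in s.
With the tool pointing down it reaches from about 0.275 to 0.725 m from the base axis. Payload 5.6 kg.
Tool frame: the origin (TCP) lies midway between the tips of the shut fingers; the grasp point (between the pads) lies 19 mm behind it; z points along the fingers, y is the line along which they close (so a half turn about z gives the same grasp; the last joint's range is limited). The gripper opens to 85 mm and grips with 20 to 120 N. Pads are 22 mm wide; open, the fingers measure 114 mm over their backs; the gripper's body (76 mm by 85 mm) begins 54 mm behind the grasp point. The pads swing forward as they close: fully open they stand 13 mm farther back than shut.
Start: joints at [1.611, 0.255, 0.108, 0, -1.424, -0.285], TCP at [0.133, 0.534, 0.231] pointing down, gripper open.
Joint ranges: [-2.95, 2.95], [-1.21, 1.97], [-1.09, 1.5], [-2.87, 1.71], [-2.94, -0.07], [-3.05, 3.05]. Speed limits (rad/s): [2.57, 2.57, 3.14, 3.14, 3.14, 3.14].

INTERFACE

Orientations are given as a unit quaternion [w, x, y, z].
In Python, from bench import read_state, read_camera, camera_info, job_done, boxes_of, silhouettes gives the robot as it stands.
- The arm moves only by the tool apply_moves, never from a script. Its argument "moves" is a list that holds one entry, the list of rows, each a list of 6 numbers: the shift along the tool's x, y, z normalised to -1 to 1, where 1 is 80 mm, then the turn, a rotation vector about the tool's x, y, z normalised to -1 to 1, where 1 is 0.5 rad. A call has 1 to 20 rows; each row shifts and turns the commanded pose from where the row before left it, along the tool's axes as they then stand; what a row does not reach is not made up. A row lasts 1/10 s, in which the tool goes at most 50 mm and 8.59 degrees, less where a joint would pass 70% of its speed; a pose out of reach is approached as far as the arm can. A call with a number of a shift or a turn outside -1 to 1 is refused whole. A call with a gripper value outside its range is refused whole. "grip" is the closure, from -1 (fully open) to 1 (shut), set as the call begins (left out, the last holds). The fingers move at their own pace and stop on an object; "newtons" is the grip in N (left out, the last holds). Time passes only in rows, so rows that do not move let the fingers close. It gives the time, the measured TCP pose, the force, the opening and the grip force at its end, in the units of the state.
- read_state(): the state, without advancing time (a new reading comes with each control period).
- read_camera(name): name is "scene" or "top" or "wrist"; returns the picture (400x640x3 uint8, blue, green, red); there is no depth.
- camera_info(name): a dict with "camera_matrix" (3x3 intrinsics, pixels), "R" (3x3) and "t" (3): a world point X has camera coordinates R X + t. Camera axes: x right, y down, z forward; pixel columns grow to the right and rows downward; lengths in m; the calibration is good to about 2 mm. The wrist camera is an equidistant fisheye: a pixel r from the principal point sees the ray r / f radians off the axis. A picture is of the moment at which its call begins: read the wrist's pose just before it. camera_info takes no time and is no camera call; for the wrist camera it gives the pose at the moment of the call.
- job_done(): hands the job in; it is judged then, once.
Trained networks look in the newest picture that a camera, given by its name, has taken for a name from the list of things; names that differ only in an ending like _2 or _b are one class to them, and where a whole thing is asked for, a point or a joint stands for the part that bears it (a point fixed in the world has none). Each returns a list of dicts, best first, with "confidence" (0 to 1); they miss things now and then, are a little off and sometimes report something else, mostly with a low value. They report only what shows in the picture. A call takes as long as a camera call. They do not tell look-alikes from the thing itself.
- boxes_of(thing, camera): "bbox" ([centre column, centre row, width, height] as shares, 0 to 1, of the picture: columns of its width, rows of its height, round what is visible of it).
- silhouettes(thing, camera): "region" (400x640 bool, what is visible of it) and "bbox" ([centre column, centre row, width, height] as shares, 0 to 1, of the picture: columns of its width, rows of its height, round what is visible of it).
The state is a dict: "t": time; "joints": joint angles; "dq": joint speeds; "tau": joint torques, N m; "tcp_pos": TCP position; "tool_rot": TCP orientation; "ft_force": force on the tool from outside, world axes, zero at the start; "torque": the same for the moment, N m; "grip_width": opening from 0.0 (shut) to 1.0 (fully open); "grasp_force": force on a finger pad.
Only numpy, scipy, OpenCV 4.12 (cv2) and the standard library are available. Lean on these libraries where they do the work, as an engineer would, in place of code of your own. Each camera call takes 0.05 s, during which the arm holds its last target. There are 200 camera calls.

TASK

Get the copper cups ready for lacquering: first throw the turntable's lever into the red brake notch, then turn every cup mouth-down and stand each on a black rubber pad of its own, roughly centred, and only when all are on, throw the lever into the green notch in the middle. The copper is thin, so keep the grip light (under 50 N on a finger pad), and leave the tape measure, the hammer and the can where they are.

Things in the scene. Friction and masses are not known exactly. Their poses are not given: they have to be found in the camera images.
- cup_a: eight-sided open copper cup, 58 mm across flats (flats 24 mm wide), 75 mm tall, wall 2.5 mm, 0.15 kg, brass band at the rim. Origin: centre of the base's outer face; +z points from base to mouth; flats face +x, +y and every 45 degrees. Starts mouth up on the bench; may be absent. Lying on a flat it stays put. Over 50 N on a finger pad dents it; 20 to 30 N holds it
- cup_a_rim (a point): centre of the mouth of cup_a, on its axis at the rim, 75 mm from the base
- cup_b: a copper cup just like cup_a: same size, origin and axes; may be absent
- cup_b_rim (a point): centre of the mouth of cup_b, on its axis at the rim, 75 mm from the base
- cup_c: a copper cup just like cup_a: same size, origin and axes; may be absent
- cup_c_rim (a point): centre of the mouth of cup_c, on its axis at the rim, 75 mm from the base
- stand: fixed turntable; origin: disc centre at bench level, z up. Grey disc, radius 125 mm, top 27 mm above the bench, with three black rubber pads; it does not turn in this job. A blue gearbox (120 x 90 x 50 mm high) centred at (-40, -210) mm in this frame carries the lever; a steel quadrant with coloured notches, top 130 mm above the bench, stands 20 mm to the lever's -y side
- pad0 (a point): centre of the top face of rubber pad 0 (black disc, radius 40 mm, top 30 mm above the bench and 3 mm above the turntable disc); pad centres lie 75 mm from the disc's centre and 130 mm from each other
- pad1 (a point): centre of the top face of rubber pad 1 (black disc, radius 40 mm, top 30 mm above the bench and 3 mm above the turntable disc); pad centres lie 75 mm from the disc's centre and 130 mm from each other
- pad2 (a point): centre of the top face of rubber pad 2 (black disc, radius 40 mm, top 30 mm above the bench and 3 mm above the turntable disc); pad centres lie 75 mm from the disc's centre and 130 mm from each other
- lever (a joint): lever angle, rad, 0 to 1.3, about the stand's +y axis through lever_pivot: 0.65 upright, smaller leans to the stand's -x, larger to +x. Notches: red (brake) 0.15, green (slow turn) 0.65, yellow (fast turn) 1.15, each good to 0.1 either way. Friction holds it where it is left (2 to 3 N at the knob moves it); no click; the end stops lie 0.15 beyond the outer notches
- lever_knob (a point): centre of the black ball, 30 mm in diameter, at the top of the lever, 120 mm from lever_pivot; moves with the lever
- lever_pivot (a point): pivot of the lever on the gearbox, 45 mm above the bench
- notch_brake (a point): where the centre of the lever's ball is when the lever stands in the red notch (brake), the end towards the stand's -x; the notch itself is a gap between two red cheeks on the quadrant plate below
- notch_slow (a point): where the centre of the lever's ball is when the lever stands in the green notch (slow), the middle; the notch itself is a gap between two green cheeks on the quadrant plate below
- notch_fast (a point): where the centre of the lever's ball is when the lever stands in the yellow notch (fast), the end towards the stand's +x; the notch itself is a gap between two yellow cheeks on the quadrant plate below
- tape: bystander: yellow tape measure, 70 x 35 x 65 mm, origin under its centre; leave alone
- mallet: bystander: rubber-headed hammer lying on the bench, about 0.3 m long; leave alone
- lacquer: bystander: can, 66 mm in diameter, 110 mm tall, origin under its centre; leave alone
Mind the look-alikes: they are no part of the job. Leave any blue or pink look-alike of the cup_b alone.

How it is judged:
By the outcome, as a careful person would: the job done as asked, in the order asked, and still so for the second after the job is handed in, with the robot touching nothing.
Of cup_a, cup_b, cup_c only 2 to 3 are there at a start; the rules pass over those that are not, and their reading is None.
At some moment in a run one of cup_a, cup_b, cup_c may be knocked a few centimetres aside while the robot is not near it.
Once in a run the grip may slacken for a moment while it holds something.
It also fails if it takes over 210 s, if anything falls off the work surface, if the arm or the gripper's body presses on something with over 40 N, if the wrist force passes 120 N, or if a joint passes its speed limit or range.

## Working session

There is one attempt and no reset: what is moved stays moved. The work goes in short steps, Python scripts to look and compute and a tool call to move; the robot and the scene stay as the last step left them, time stands still between calls to the robot, and variables do not carry over. Pictures are saved under pics/ and viewed, at most 14 in all, crops included, and the job is handed in when it is done.

Besides the shell and the picture viewer there is one more tool, called after "Request:" in YAML: its name, and indented under it one key for each argument. apply_moves: Moves the arm, as the interface text tells. Scaled input: -1 to 1 covers 80 mm each way for a shift and 0.5 rad each way for a turn. Its arguments: {"type":"object","properties":{"moves":{"type":"array"},"grip":{"type":"number"},"newtons":{"type":"number"}},"required":["moves"]}

```bash
mkdir -p pics; ls
python3 - <<'E'
from bench import *
import cv2
s=read_state(); print(s)
for c in ("scene","top"):
    im=read_camera(c); cv2.imwrite(f"pics/{c}0.png",im); i=camera_info(c); print(c,i)
E
```

```text
pics
{'t': 0.0, 'joints': array([ 1.61057244e+00,  2.55714186e-01,  1.06997101e-01, -4.52824907e-04,
       -1.42392127e+00, -2.84600480e-01]), 'dq': array([ 0.00029627,  0.00110991, -0.00066101,  0.00106913,  0.00116289,
       -0.00018255]), 'tau': array([ 2.62284839e-04, -3.86628699e+01,  2.37940156e+01,  5.36492631e+00,
       -6.11844487e-03,  4.15246078e-06]), 'tcp_pos': array([0.13314329, 0.53311882, 0.23041352]), 'tool_rot': array([ 9.45088881e-04,  9.92512462e-01, -1.22139731e-01, -7.22814897e-05]), 'ft_force': array([-0.57413114, -0.47127298, -0.50610063]), 'torque': array([-0.0008595 , -0.05084259, -0.01192831]), 'grasp_force': 0.0, 'grip_width': 1.0013648653824423}
scene {'camera_matrix': array([[489.84619939,   0.        , 321.4218943 ],
       [  0.        , 489.84619939, 201.07887211],
       [  0.        ,   0.        ,   1.        ]]), 'R': array([[ 0.61979029,  0.784758  ,  0.00385781],
       [ 0.49765833, -0.3892327 , -0.77513488],
       [-0.60679171,  0.48234094, -0.63178401]]), 't': array([-0.43543545, -0.15891184,  1.63554704])}
top {'camera_matrix': array([[470.71623102,   0.        , 316.43320615],
       [  0.        , 470.71623102, 193.82672047],
       [  0.        ,   0.        ,   1.        ]]), 'R': array([[-0.01590041, -0.99964592,  0.02133589],
       [-0.98325202,  0.01175789, -0.18187141],
       [ 0.18155615, -0.02387039, -0.98309083]]), 't': array([0.07844313, 0.58175917, 1.39305874])}
```

View pics/top0.png

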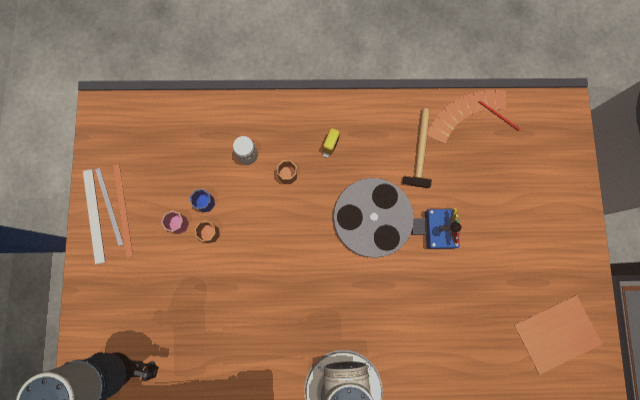

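View pics/scene0.png

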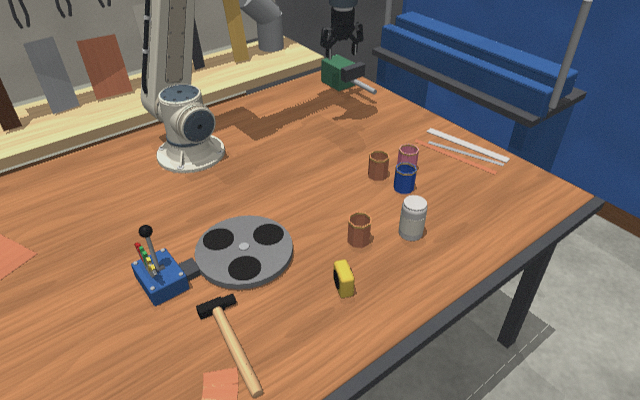

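```bash
cat > h.py <<'E'
from bench import *
import cv2, numpy as np
from scipy.optimize import least_squares
from scipy.spatial.transform import Rotation as Ro
def proj(c,X):
    X=np.atleast_2d(X)@c["R"].T+c["t"]; p=X@c["camera_matrix"].T; return p[:,:2]/p[:,2:]
def back(c,uv,z):
    uv=np.atleast_2d(uv); d=np.c_[uv,np.ones(len(uv))]@np.linalg.inv(c["camera_matrix"]).T@c["R"]
    o=-c["R"].T@c["t"]; return o+d*((z-o[2])/d[:,2:])
def octv(yaw=0,af=.058,z0=0,z1=.075):
    a=yaw+np.pi/8+np.arange(8)*np.pi/4; R=af/2/np.cos(np.pi/8)
    b=np.c_[R*np.cos(a),R*np.sin(a)]
    return np.r_[np.c_[b,np.full(8,z0)],np.c_[b,np.full(8,z1)]]
def hullmask(c,X):
    m=np.zeros((1600,2560),np.uint8); p=(proj(c,X)+.5)*4
    cv2.fillConvexPoly(m,cv2.convexHull(np.round(p).astype(np.int32)),255)
    return cv2.resize(m,(640,400),interpolation=cv2.INTER_AREA)/255.
E
python3 - <<'E'
from h import *
for cam in ("top","scene"):
    c=camera_info(cam); im=read_camera(cam); hsv=cv2.cvtColor(im,cv2.COLOR_BGR2HSV)
    print(cam)
    for s in silhouettes("cup_a",cam):
        r=s["region"]; col=np.median(hsv[r],0); ys,xs=np.nonzero(r)
        print(" cup",round(s["confidence"],2),r.sum(),(xs.mean(),ys.mean()),col,back(c,[[xs.mean(),ys.mean()]],.04).round(3))
    for n in ("stand","lever","tape","mallet","lacquer"):
        for b in boxes_of(n,cam)[:2]:
            x=np.array(b["bbox"])*[640,400,640,400]; print(n,round(b["confidence"],2),x.round(1))
    # pads
    g=cv2.cvtColor(im,cv2.COLOR_BGR2GRAY); x0,x1,y0,y1=(330,412,178,258) if cam=="top" else (193,295,214,290)
    m=np.zeros_like(g); m[y0:y1,x0:x1]=(g[y0:y1,x0:x1]<45)
    n,l,st,ce=cv2.connectedComponentsWithStats(m)
    for k in range(1,n):
        if st[k,4]>200: print("pad",ce[k].round(1),st[k,4],back(c,ce[k],.03).round(4))
im=read_camera("top"); cv2.imwrite("pics/topz.png",cv2.resize(im[165:265,400:480],None,fx=6,fy=6,interpolation=cv2.INTER_CUBIC))
E
```

```text
top
 cup 0.88 411 (np.float64(206.62530413625305), np.float64(231.25547445255475)) [ 11. 140. 157.] [[0.473 0.406 0.04 ]]
 cup 0.84 429 (np.float64(174.83682983682985), np.float64(221.42191142191143)) [171. 105. 122.] [[0.505 0.503 0.04 ]]
 cup 0.77 380 (np.float64(286.88684210526316), np.float64(171.15526315789472)) [ 12. 139. 146.] [[0.658 0.161 0.04 ]]
 cup 0.67 399 (np.float64(201.75187969924812), np.float64(199.91478696741854)) [118. 100. 102.] [[0.57  0.423 0.04 ]]
lever 0.48 [449.8 227.   19.   12.3]
tape 0.83 [333.8 142.2  18.6  28.1]
tape 0.23 [395.5 218.3 124.7  77.6]
mallet 0.61 [398.3 217.2 125.1  80.8]
lacquer 0.87 [244.9 151.   19.8  33.6]
pad [383.9 196.6] 248 [[ 0.5756 -0.1409  0.03  ]]
pad [350.2 217.1] 235 [[ 0.5125 -0.0336  0.03  ]]
pad [386.  237.6] 295 [[ 0.4474 -0.1421  0.03  ]]
scene
 cup 0.86 508 (np.float64(378.09448818897636), np.float64(165.31496062992127)) [ 10. 129. 115.] [[0.475 0.403 0.04 ]]
 cup 0.79 334 (np.float64(407.94610778443115), np.float64(153.71556886227546)) [172. 102. 134.] [[0.486 0.523 0.04 ]]
 cup 0.65 600 (np.float64(404.49), np.float64(177.93333333333334)) [111. 173. 104.] [[0.571 0.42  0.04 ]]
 cup 0.61 720 (np.float64(358.8986111111111), np.float64(228.84722222222223)) [  9. 130. 115.] [[0.656 0.163 0.04 ]]
stand 0.71 [359.6 232.3  17.6  34.6]
stand 0.58 [211.8 261.7 161.8  88.2]
lever 0.87 [150.  249.8  25.5  46.5]
tape 0.84 [344.3 280.6  20.9  37. ]
tape 0.31 [379.6 166.   25.2  28.7]
mallet 0.7 [231.  345.6  68.5 101.6]
mallet 0.53 [150.8 248.   28.   48.3]
lacquer 0.97 [412.7 219.6  26.9  47.3]
lacquer 0.45 [211.  261.3 163.6  90.2]
pad [268.1 234. ] 368 [[ 0.5155 -0.0311  0.03  ]]
pad [217.8 238.7] 372 [[ 0.4501 -0.1441  0.03  ]]
pad [244.2 267.7] 452 [[ 0.5802 -0.1435  0.03  ]]
```

View pics/topz.png

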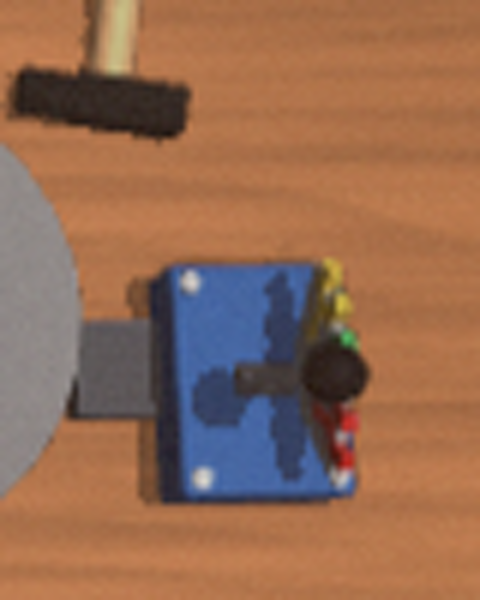

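```bash
cat > m1.py <<'E'
from h import *
cams={k:camera_info(k) for k in ("top","scene")}; ims={k:read_camera(k) for k in cams}
hs={k:cv2.cvtColor(ims[k],cv2.COLOR_BGR2HSV) for k in cams}
# gearbox blue
roi={"top":(415,470,200,260),"scene":(125,195,235,310)}
bx=np.array([[sx*.06-.04,sy*.045-.21,z] for sx in(-1,1) for sy in(-1,1) for z in(0,.05)])
T={}
for k,(x0,x1,y0,y1) in roi.items():
    m=np.zeros((400,640),np.uint8); h=hs[k][y0:y1,x0:x1]
    m[y0:y1,x0:x1]=((h[...,0]>95)&(h[...,0]<130)&(h[...,1]>110))
    p=cv2.convexHull(np.argwhere(m)[:,::-1].astype(np.int32)); z=np.zeros_like(m); cv2.fillConvexPoly(z,p,1); T[k]=z
def W(p,X): return X@Ro.from_euler("z",p[2]).as_matrix().T+[p[0],p[1],0]
def cost(p): return sum(np.abs(hullmask(cams[k],W(p,bx))-T[k]).sum() for k in cams)
from scipy.optimize import minimize
best=min((minimize(cost,[.5135,-.106,a],method="Nelder-Mead",options=dict(initial_simplex=[[.5135,-.106,a],[.52,-.106,a],[.5135,-.1,a],[.5135,-.106,a+.1]])) for a in(-.3,0,.3)),key=lambda r:r.fun)
print("stand from gearbox",best.x,best.fun,[T[k].sum() for k in cams])
p1=minimize(lambda a:cost([.5135,-.106,a[0]]),[best.x[2]],method="Nelder-Mead",options=dict(initial_simplex=[[-.1],[.1]])); print("yaw, centre from pads",p1.x,p1.fun)
# knob
kp={}
for k,(x0,x1,y0,y1) in {"top":(440,475,210,245),"scene":(130,165,215,245)}.items():
    g=cv2.cvtColor(ims[k],cv2.COLOR_BGR2GRAY)[y0:y1,x0:x1]; m=cv2.morphologyEx((g<60).astype(np.uint8),cv2.MORPH_OPEN,np.ones((5,5)))
    n,l,st,ce=cv2.connectedComponentsWithStats(m); j=1+np.argmax(st[1:,4]); kp[k]=ce[j]+[x0,y0]; print(k,kp[k],st[j])
r=least_squares(lambda X:np.r_[[(proj(cams[k],X)[0]-kp[k]) for k in cams]].ravel(),[.5,-.35,.16]); print("knob",r.x,r.fun)
for s in (best.x,[.5135,-.106,p1.x[0]]):
    print("knob in stand",Ro.from_euler("z",-s[2]).apply(r.x-[s[0],s[1],0]))
# cups
for guess in ([.474,.405],[.657,.162]):
    S={}
    for k in cams:
        u=proj(cams[k],[[*guess,.04]])[0]
        for s in silhouettes("cup_a",k):
            b=np.array(s["bbox"][:2])*[640,400]
            if np.hypot(*(b-u))<10: S[k]=s["region"].astype(float); break
    f=lambda q:sum(np.abs(hullmask(cams[k],octv(q[2])+[q[0],q[1],0])-S[k]).sum() for k in S)
    for a in np.arange(0,.78,.13):
        o=minimize(f,[*guess,a],method="Nelder-Mead",options=dict(initial_simplex=[[*guess,a],[guess[0]+.01,guess[1],a],[guess[0],guess[1]+.01,a],[*guess,a+.1]]))
        print(list(S),o.x.round(4),round(o.fun,1))
E
python3 m1.py
```

```text
stand from gearbox [ 0.51429222 -0.10534818 -0.02266462] 767.2705882352941 [np.uint64(1012), np.uint64(2436)]
yaw, centre from pads [-0.021875] 774.7450980392157
top [454.375      227.86666667] [  9  12  12  14 120]
scene [145.44247788 231.4159292 ] [  9  11  13  11 113]
knob [ 0.46059489 -0.31446719  0.16047776] [0.06918788 0.02620017 0.05808694 0.00250193]
knob in stand [-0.04894434 -0.21028222  0.16047776]
knob in stand [-0.04833259 -0.20957452  0.16047776]
['top', 'scene'] [0.4732 0.4049 0.1876] 55.0
['top', 'scene'] [0.4732 0.4048 0.1895] 54.8
['top', 'scene'] [0.4732 0.4051 0.3003] 55.8
['top', 'scene'] [0.4732 0.4057 0.282 ] 57.4
['top', 'scene'] [0.4729 0.4054 0.4618] 63.6
['top', 'scene'] [0.4732 0.4056 0.2863] 57.3
['top', 'scene'] [ 0.657  0.162 -0.066] 62.5
['top', 'scene'] [ 0.6569  0.1619 -0.0619] 62.0
['top', 'scene'] [0.6565 0.1624 0.7384] 62.7
['top', 'scene'] [0.6566 0.1619 0.7084] 62.2
['top', 'scene'] [0.6569 0.1619 0.7126] 62.7
['top', 'scene'] [0.6569 0.1618 0.7301] 63.5
```

```bash
cat >> h.py <<'E'
import json
def down(ya,P=np.pi/2,az=None):
    """tool rotation: z pitched P below horizontal toward azimuth az; y horizontal. For vertical: ya = azimuth of tool y"""
    az=ya+np.pi/2 if az is None else az   # y is 90deg right of az
    z=np.array([np.cos(P)*np.cos(az),np.cos(P)*np.sin(az),-np.sin(P)])
    y=np.array([np.cos(ya),np.sin(ya),0]); return np.c_[np.cross(y,z),y,z]
def st():
    s=read_state(); q=s["tool_rot"]; R=Ro.from_quat([q[1],q[2],q[3],q[0]]).as_matrix(); 
    open("log.jsonl","a").write(json.dumps(dict(j=list(s["joints"]),p=list(s["tcp_pos"]),q=list(q)))+"\n")
    return s["tcp_pos"],R,s
def plan(wps,p=None,R=None,dl=.044,da=.14,rows=None):
    if p is None: p,R,_=st()
    out=[]
    for w in wps:
        tp,TR=np.array(w[0]),w[1]; dl_=w[2] if len(w)>2 else dl
        v=Ro.from_matrix(R.T@TR).as_rotvec(); n=int(max(1,np.ceil(np.linalg.norm(tp-p)/dl_),np.ceil(np.linalg.norm(v)/da)))
        p0,R0=p.copy(),R.copy()
        for k in range(1,n+1):
            gp=p0+(tp-p0)*k/n; gR=R0@Ro.from_rotvec(v*k/n).as_matrix()
            sh=np.round(R.T@(gp-p)/.08,2)+0; tu=np.round(Ro.from_matrix(R.T@gR).as_rotvec()/.5,2)+0
            out.append([*sh,*tu]); p=p+R@sh*.08; R=R@Ro.from_rotvec(tu*.5).as_matrix()
    print(len(out),"rows; end",p.round(4))
    for i in range(0,len(out),20): print("[["+",".join("["+",".join(f"{a:g}" for a in r)+"]" for r in out[i:i+20])+"]]")
    return p,R
E
python3 - <<'E'
from h import *
D=down(np.pi); print(D.round(2), st()[1].round(2))
plan([([.43,.12,.27],D),([.4606,-.314,.25],D),([.4606,-.314,.152],D,.03)])
E
```

```text
[[-0. -1. -0.]
 [-1.  0. -0.]
 [ 0.  0. -1.]] [[ 0.97 -0.24 -0.  ]
 [-0.24 -0.97 -0.  ]
 [-0.    0.   -1.  ]]
26 rows; end [ 0.4605 -0.3143  0.1521]
[[[0.4,0.34,-0.04,0,0,0.22],[0.44,0.3,-0.04,0,0,0.22],[0.47,0.25,-0.04,0,0,0.22],[0.5,0.19,-0.04,0,0,0.22],[0.51,0.14,-0.04,0,0,0.22],[0.52,0.08,-0.04,0,0,0.23],[0.53,0.02,-0.04,0,0,0.22],[0.53,-0.04,-0.04,0,0,0.22],[0.52,-0.1,-0.04,0,0,0.22],[0.51,-0.15,-0.04,0,0,0.22],[0.49,-0.2,-0.04,0,0,0.22],[0.46,-0.26,-0.04,0,0,0.22],[0.54,-0.04,0.02,0,0,0],[0.55,-0.04,0.03,0,0,0],[0.54,-0.03,0.02,0,0,0],[0.54,-0.04,0.03,0,0,0],[0.54,-0.04,0.02,0,0,0],[0.55,-0.04,0.03,0,0,0],[0.54,-0.04,0.02,0,0,0],[0.54,-0.04,0.03,0,0,0]]]
[[[0.54,-0.03,0.02,0,0,0],[0.55,-0.04,0.03,0,0,0],[0,0,0.31,0,0,0],[0,0,0.3,0,0,0],[0,0,0.31,0,0,0],[0,0,0.3,0,0,0]]]
```

Request:
apply_moves:
  moves:
    - [[0.4,0.34,-0.04,0,0,0.22],[0.44,0.3,-0.04,0,0,0.22],[0.47,0.25,-0.04,0,0,0.22],[0.5,0.19,-0.04,0,0,0.22],[0.51,0.14,-0.04,0,0,0.22],[0.52,0.08,-0.04,0,0,0.23],[0.53,0.02,-0.04,0,0,0.22],[0.53,-0.04,-0.04,0,0,0.22],[0.52,-0.1,-0.04,0,0,0.22],[0.51,-0.15,-0.04,0,0,0.22],[0.49,-0.2,-0.04,0,0,0.22],[0.46,-0.26,-0.04,0,0,0.22],[0.54,-0.04,0.02,0,0,0],[0.55,-0.04,0.03,0,0,0],[0.54,-0.03,0.02,0,0,0],[0.54,-0.04,0.03,0,0,0],[0.54,-0.04,0.02,0,0,0],[0.55,-0.04,0.03,0,0,0],[0.54,-0.04,0.02,0,0,0],[0.54,-0.04,0.03,0,0,0]]
  grip: -1

```text
t: 3.15
tcp_pos: [0.4547, -0.2291, 0.2539]
tool_rot: [-0.0, 0.707, -0.707, 0.0]
ft_force: [1.9, 0.7, 0.3]
grip_width: 1.002
grasp_force: 0.0
```

Request:
apply_moves:
  moves:
    - [[0.54,-0.03,0.02,0,0,0],[0.55,-0.04,0.03,0,0,0],[0,0,0,0,0,0],[0,0,0,0,0,0],[0,0,0,0,0,0]]

```text
t: 3.65
tcp_pos: [0.4606, -0.3138, 0.2499]
tool_rot: [-0.0, 0.708, -0.707, 0.0]
ft_force: [-1.0, 0.1, -0.4]
grip_width: 0.998
grasp_force: 0.0
```

Run:
```python
from h import *
p,R,s=st(); print(s["joints"].round(3),p,R.round(3))
plan([([.4606,-.314,.152],down(np.pi),.03)])
```

```text
[-0.318  0.265  0.169 -0.    -1.474  0.319] [ 0.46056141 -0.31384453  0.2498617 ] [[ 0.001 -1.     0.   ]
 [-1.    -0.001  0.   ]
 [-0.    -0.    -1.   ]]
4 rows; end [ 0.4606 -0.3138  0.1523]
[[[0,0,0.31,0,0,0],[0,0,0.3,0,0,0],[0,0,0.31,0,0,0],[0,0,0.3,0,0,0]]]
```

Request:
apply_moves:
  moves:
    - [[0,0,0.31,0,0,0],[0,0,0.3,0,0,0],[0,0,0.31,0,0,0],[0,0,0.3,0,0,0],[0,0,0,0,0,0]]

```text
t: 4.15
tcp_pos: [0.4589, -0.312, 0.1494]
tool_rot: [0.001, 0.708, -0.706, -0.003]
ft_force: [-0.3, 0.1, -0.1]
grip_width: 1.003
grasp_force: 0.0
```

Request:
apply_moves:
  moves:
    - [[0,0,0,0,0,0],[0,0,0,0,0,0],[0,0,0,0,0,0],[0,0,0,0,0,0],[0,0,0,0,0,0],[0,0,0,0,0,0],[0,0,0,0,0,0],[0,0,0,0,0,0]]
  grip: 1
  newtons: 20

```text
t: 4.95
tcp_pos: [0.4614, -0.3146, 0.1534]
tool_rot: [-0.001, 0.708, -0.707, 0.001]
ft_force: [1.7, 1.4, 5.8]
grip_width: 0.336
grasp_force: 19.6
```

Request:
apply_moves:
  moves:
    - [[0,0.08,0.01,0,0,0],[0,0.08,0.01,0,0,0],[0,0.08,0.02,0,0,0],[0,0.08,0.02,0,0,0],[0,0.08,0.02,0,0,0],[0,0.08,0.03,0,0,0],[0,0.07,0.03,0,0,0],[0,0.07,0.03,0,0,0],[0,0,0,0,0,0],[0,0,0,0,0,0]]

```text
t: 5.95
tcp_pos: [0.4094, -0.3146, 0.1379]
tool_rot: [0.001, 0.707, -0.707, -0.001]
ft_force: [0.1, -4.1, 1.5]
grip_width: 0.329
grasp_force: 19.7
```

Request:
apply_moves:
  moves:
    - [[0,0,0,0,0,0],[0,0,0,0,0,0],[0,0,0,0,0,0],[0,0,0,0,0,0],[0,0,0,0,0,0],[0,0,0,0,0,0]]
  grip: -1

```text
t: 6.55
tcp_pos: [0.4108, -0.3143, 0.1384]
tool_rot: [0.0, 0.707, -0.707, -0.0]
ft_force: [0.0, -0.6, -0.2]
grip_width: 1.001
grasp_force: 0.0
```

Request:
apply_moves:
  moves:
    - [[0,0,-0.3,0,0,0],[0,0,-0.5,0,0,0],[0,0,-0.5,0,0,0],[0.3,0,-0.5,0,0,0],[-0.5,0,0,0,0,0],[-0.5,0,0,0,0,0],[-0.5,0,0,0,0,0],[-0.5,0,0,0,0,0],[0,0,0,0,0,0]]

```text
t: 7.45
tcp_pos: [0.4107, -0.1751, 0.2831]
tool_rot: [-0.001, 0.709, -0.705, 0.0]
ft_force: [0.5, 0.0, 0.0]
grip_width: 1.001
grasp_force: 0.0
```

```bash
cat > knob.py <<'E'
from h import *
kp={}; c={}
for k,(x0,x1,y0,y1) in {"top":(435,480,205,250),"scene":(115,185,205,255)}.items():
    im=read_camera(k); c[k]=camera_info(k); cv2.imwrite(f"pics/kn_{k}_{read_state()['t']:.1f}.png",cv2.resize(im[y0-20:y1+20,x0-20:x1+20],None,fx=5,fy=5))
    g=cv2.cvtColor(im,cv2.COLOR_BGR2GRAY)[y0:y1,x0:x1]; m=cv2.morphologyEx((g<60).astype(np.uint8),cv2.MORPH_OPEN,np.ones((5,5)))
    n,l,s,ce=cv2.connectedComponentsWithStats(m); j=1+np.argmax(s[1:,4]); kp[k]=ce[j]+[x0,y0]; print(k,kp[k],s[1:])
r=least_squares(lambda X:np.r_[[(proj(c[k],X)[0]-kp[k]) for k in c]].ravel(),[.5,-.35,.16]); k=Ro.from_euler("z",.022).apply(r.x-[.5138,-.1057,0])
print("knob",r.x,r.fun.round(1),k,"angle",.65+np.arctan2(k[0]+.04,k[2]-.045))
E
python3 knob.py; python3 -c "
from h import *
print(st()[2]['joints'],st()[0])"
```

```text
[-5.37833668e-02  3.68896064e-02 -2.15035894e-02 -2.13027195e-04
 -1.51117136e+00  5.86405036e-02] [ 0.41086206 -0.17666534  0.2830225 ]Traceback (most recent call last):
  File "knob.py", line 6, in <module>
    n,l,s,ce=cv2.connectedComponentsWithStats(m); j=1+np.argmax(s[1:,4]); kp[k]=ce[j]+[x0,y0]; print(k,kp[k],s[1:])
                                                      ~~~~~~~~~^^^^^^^^^
    return _wrapfunc(a, 'argmax', axis=axis, out=out, **kwds)
    return bound(*args, **kwds)
ValueError: attempt to get argmax of an empty sequence
```

Run:
```python
from h import *
az=.975; R=down(az+np.pi/2,np.pi/4,az); z=R[:,2]; G=np.array([.473,.405,.042]); T=G+.019*z
plan([(T-.12*z+[0,0,.06],R)])
```

```text
13 rows; end [0.4331 0.3456 0.1737]
[[[-0.5,-0.02,0.11,0.04,-0.12,0.09],[-0.5,0,0.13,0.03,-0.11,0.09],[-0.49,0.02,0.16,0.04,-0.12,0.08],[-0.47,0.05,0.19,0.03,-0.12,0.09],[-0.46,0.07,0.22,0.04,-0.12,0.09],[-0.44,0.1,0.24,0.04,-0.11,0.09],[-0.42,0.12,0.27,0.03,-0.12,0.08],[-0.4,0.15,0.29,0.04,-0.12,0.09],[-0.38,0.16,0.31,0.03,-0.11,0.09],[-0.35,0.19,0.32,0.04,-0.12,0.09],[-0.32,0.21,0.34,0.04,-0.12,0.08],[-0.3,0.23,0.36,0.03,-0.11,0.09],[-0.26,0.24,0.36,0.04,-0.12,0.09]]]
```

Request:
apply_moves:
  moves:
    - [[-0.5,-0.02,0.11,0.04,-0.12,0.09],[-0.5,0,0.13,0.03,-0.11,0.09],[-0.49,0.02,0.16,0.04,-0.12,0.08],[-0.47,0.05,0.19,0.03,-0.12,0.09],[-0.46,0.07,0.22,0.04,-0.12,0.09],[-0.44,0.1,0.24,0.04,-0.11,0.09],[-0.42,0.12,0.27,0.03,-0.12,0.08],[-0.4,0.15,0.29,0.04,-0.12,0.09],[-0.38,0.16,0.31,0.03,-0.11,0.09],[-0.35,0.19,0.32,0.04,-0.12,0.09],[-0.32,0.21,0.34,0.04,-0.12,0.08],[-0.3,0.23,0.36,0.03,-0.11,0.09],[-0.26,0.24,0.36,0.04,-0.12,0.09],[0,0,0,0,0,0],[0,0,0,0,0,0]]

```text
t: 9.0
tcp_pos: [0.4361, 0.3335, 0.1729]
tool_rot: [0.332, -0.436, 0.818, 0.172]
ft_force: [-0.1, 0.3, -0.3]
grip_width: 1.001
grasp_force: 0.0
```

```bash
python3 knob.py
cat > kin.py <<'E'
from h import *
D=[json.loads(l) for l in open("log.jsonl")]
J=np.array([d["j"] for d in D]); Pm=np.array([d["p"] for d in D]); Q=np.array([d["q"] for d in D])
# generic: base z, q1; offset(a,d); q2 pitch about +y; L1 up; q3 pitch -; elbow (e up), L2 fwd; q4 roll x; q5 pitch -; Lt fwd ; q6
def fk(j,v):
    H,a,d,L1,e,L2,Lt=v; ry=lambda t:Ro.from_euler("y",t)
    A=Ro.from_euler("z",j[0]); B=A*ry(j[1]); C=B*ry(-j[2]); E=C*Ro.from_euler("x",j[3])*ry(-j[4])
    p=np.array([0,0,H])+A.apply([a,d,0])+B.apply([0,0,L1])+C.apply([L2,0,e])+E.apply([Lt,0,0])
    return p,E.apply([1,0,0]),E
if __name__=="__main__":
    zt=Ro.from_quat(Q[:,[1,2,3,0]]).apply([0,0,1])
    f=lambda v:np.concatenate([fk(j,v)[0]-p for j,p in zip(J,Pm)])
    r=least_squares(f,[.3,0,-.15,.35,0,.35,.2]); print(r.x.round(4),np.abs(r.fun).max())
    print(J[-1].round(3),Pm[-1].round(3),"zerr",[np.round(fk(j,r.x)[1]-z,3).tolist() for j,z in zip(J[-2:],zt[-2:])])
    print(np.linalg.svd(r.jac)[1].round(4))
E
python3 -c "
from h import *; st()"; python3 kin.py
```

```text
top [454.43283582 246.02985075] [[15 38 10  7 67]]
scene [137.92783505 224.86597938] [[17 15 12 10 97]]
knob [ 0.4107561  -0.3155194   0.14559476] [-0. -0. -0. -0.] [-0.09840331 -0.21203541  0.14559476] angle 0.12398232149530952
[-0.0906  0.0699 -0.1505  0.4799  0.1359  0.3246  0.2256] 0.020029073535042297
[ 0.898 -0.089 -0.634 -0.184 -0.262 -1.334] [0.437 0.333 0.175] zerr [[-0.0, -0.0, -0.0], [0.074, -0.059, 0.0]]
[5.5776 4.0104 2.8285 0.7942 0.3593 0.2132 0.0449]
```

```bash
sed -i 's/Ro.from_euler("x",j\[3\])/Ro.from_euler("x",-j[3])/' kin.py; python3 kin.py
python3 - <<'E'
from h import *
az=.975; R=down(az+np.pi/2,np.pi/4,az); z=R[:,2]; G=np.array([.473,.405,.042]); T=G+.019*z
print(st()[1].round(3),R.round(3))
plan([(T-.10*z,R),(T,R,.03)])
c=camera_info("wrist"); im=read_camera("wrist"); cv2.imwrite("pics/w1.png",im); print(c)
E
```

```text
[ 0.1003 -0.0261 -0.1539  0.5135  0.0241  0.426   0.3288] 0.00288770067648908
[ 0.898 -0.089 -0.634 -0.184 -0.262 -1.334] [0.437 0.333 0.175] zerr [[0.0, -0.0, 0.0], [0.0, -0.0, -0.0]]
[5.5776 4.0104 2.8285 0.7942 0.3593 0.2132 0.0449]
[[-0.4   -0.827  0.395]
 [-0.597  0.562  0.572]
 [-0.695 -0.007 -0.719]] [[-0.397 -0.828  0.397]
 [-0.585  0.561  0.585]
 [-0.707  0.    -0.707]]
6 rows; end [0.4806 0.4162 0.0283]
[[[0.23,0.07,0.43,-0.01,-0.02,0],[0.23,0.07,0.44,0,-0.01,0.01],[0,0,0.31,0,0,0],[0,0,0.31,0,0,0],[0,0,0.31,0,0,0],[0,0,0.32,0,0,0]]]
{'camera_matrix': array([[309.70691629,   0.        , 315.19472147],
       [  0.        , 309.70691629, 200.77611372],
       [  0.        ,   0.        ,   1.        ]]), 'R': array([[-0.82670683,  0.56259876, -0.00620127],
       [ 0.25617609,  0.38620354,  0.88612676],
       [ 0.50092877,  0.73097842, -0.46340146]]), 't': array([ 0.17474847, -0.36421672, -0.22021024])}
```

View pics/w1.png

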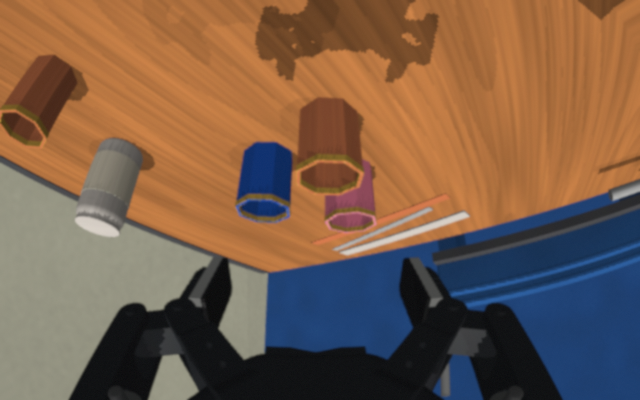

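Request:
apply_moves:
  moves:
    - [[0.23,0.07,0.43,-0.01,-0.02,0],[0.23,0.07,0.44,0,-0.01,0.01],[0,0,0,0,0,0],[0,0,0,0,0,0],[0,0,0,0,0,0]]

```text
t: 9.65
tcp_pos: [0.4409, 0.3562, 0.1061]
tool_rot: [0.338, -0.433, 0.816, 0.179]
ft_force: [0.3, 0.2, 0.4]
grip_width: 1.001
grasp_force: 0.0
```

```bash
cat > wcup.py <<'E'
from h import *
def wproj(c,X):
    X=np.atleast_2d(X)@c["R"].T+c["t"]; n=np.linalg.norm(X[:,:2],axis=1); th=np.arctan2(n,X[:,2]); K=c["camera_matrix"]
    return X[:,:2]/n[:,None]*th[:,None]*K[0,0]+K[:2,2]
if __name__=="__main__":
    c=camera_info("wrist"); im=read_camera("wrist")
    for cx in ([.473,.405,.1876],):
        v=wproj(c,octv(cx[2])+[cx[0],cx[1],0]).round().astype(int)
        for i in range(8):
            for a,b in ((i,(i+1)%8),(8+i,8+(i+1)%8),(i,8+i)): cv2.line(im,tuple(v[a]),tuple(v[b]),(0,255,0),1)
    u=v.mean(0).astype(int); x0,y0=max(0,u[0]-100),max(0,u[1]-80)
    cv2.imwrite("pics/w2.png",cv2.resize(im[y0:y0+160,x0:x0+200],None,fx=3,fy=3)); print(x0,y0)
    p,R,_=st(); print(p,R.round(3))
    az=.975; R=down(az+np.pi/2,np.pi/4,az); z=R[:,2]; G=np.array([.473,.405,.042]); T=G+.019*z; plan([(T,R,.03)])
E
python3 wcup.py; python3 kin.py
```

```text
215 118
[0.44055892 0.35625351 0.10610695] [[-0.396 -0.828  0.396]
 [-0.586  0.56   0.586]
 [-0.707 -0.    -0.707]]
4 rows; end [0.4802 0.4162 0.0286]
[[[0.01,0,0.33,0,0,0],[0.01,0,0.33,0,0,0],[0.02,0,0.33,0,0,0],[0.01,0.01,0.33,0,0,0]]]
[ 0.4196 -0.2089 -0.1533  0.5466 -0.1538  0.6207  0.4845] 0.015843613192084355
[ 0.869  0.061 -0.596 -0.524 -0.151 -0.976] [0.441 0.356 0.106] zerr [[0.0, 0.0, 0.0], [0.0, 0.0, 0.0]]
[6.6856 4.9447 3.4649 1.5243 0.6745 0.2517 0.0701]
```

View pics/w2.png

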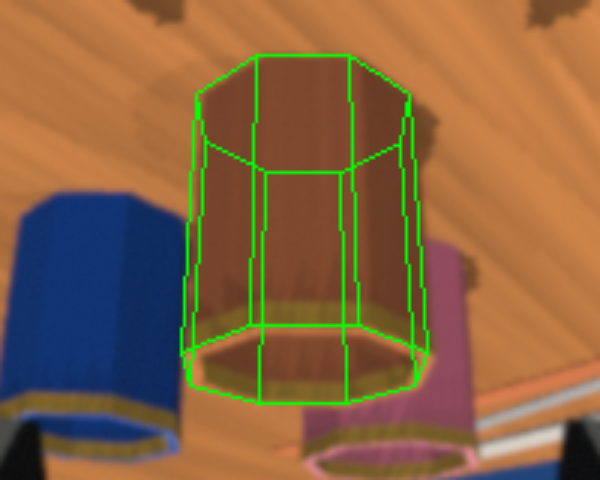

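```bash
cat > kin.py <<'E'
from h import *
def fk(j,v):
    H,a,d,L1,e,L2,Lt,w1,w2,w3=v; ry=lambda t:Ro.from_euler("y",t)
    A=Ro.from_euler("z",j[0]); B=A*ry(j[1]); C=B*ry(-j[2]); F=C*Ro.from_euler("x",-j[3]); E=F*ry(-j[4])
    p=np.array([0,0,H])+A.apply([a,d,0])+B.apply([0,0,L1])+C.apply([L2,0,e])+F.apply([0,w1,w2])+E.apply([Lt,0,w3])
    return p,E.apply([1,0,0]),E
def fit():
    D=[json.loads(l) for l in open("log.jsonl")]
    J=np.array([d["j"] for d in D]); Pm=np.array([d["p"] for d in D])
    v0=np.array([.3,0,-.15,.35,0,.35,.3,0,0,0])
    f=lambda v:np.r_[np.concatenate([fk(j,v)[0]-p for j,p in zip(J,Pm)]),3e-3*(v-v0)]
    return least_squares(f,v0),len(J)
if __name__=="__main__":
    r,n=fit(); print(n,r.x.round(4),np.abs(r.fun[:3*n]).reshape(-1,3).max(1).round(4))
E
python3 kin.py
```

```text
12 [ 1.483e-01 -1.000e-04 -1.000e-04  5.207e-01 -1.000e-04  4.009e-01
  3.621e-01 -1.543e-01 -0.000e+00  0.000e+00] [0. 0. 0. 0. 0. 0. 0. 0. 0. 0. 0. 0.]
```

```bash
cat >> kin.py <<'E'
V=np.array([.1483,0,0,.5207,0,.4009,.3621,-.1543,0,0])
lo=np.array([-2.95,-1.21,-1.09,-2.87,-2.94])+.02; hi=np.array([2.95,1.97,1.5,1.71,-.07])-.02
def ik(p,R,j0=None):
    z=R[:,2]; best=None
    for s in ([j0[:5]] if j0 is not None else [[np.arctan2(p[1],p[0])+.3,a,b,c,-1] for a in(0,.6) for b in(-.4,.4) for c in(0,-.8,.8)]):
        r=least_squares(lambda q:np.r_[fk(q,V)[0]-p,.3*(fk(q,V)[1]-z)],np.clip(s,lo+.01,hi-.01),bounds=(lo,hi))
        if best is None or r.cost<best.cost-1e-9: best=r
    q=best.x; err=np.abs(best.fun).max()
    E=fk(q,V)[2]; # q6: calibrate: tool y in E frame
    y=E.inv().apply(R[:,1]); a=np.arctan2(y[2],y[1])
    return q,a,err
E
python3 - <<'E'
from kin import *
# calibrate q6 relation
D=[json.loads(l) for l in open("log.jsonl")]
for d in (D[0],D[4],D[-1]):
    E=fk(d["j"],V)[2]; R=Ro.from_quat(np.array(d["q"])[[1,2,3,0]]).as_matrix(); y=E.inv().apply(R[:,1]); print(np.arctan2(y[2],y[1]),d["j"][5])
def rep(n,G,P,az,back=0):
    R=down(az+np.pi/2,np.radians(P),az); p=np.array(G)+(.019-back)*R[:,2]; q,a,e=ik(p,R); print(n,P,round(az,2),q.round(2),"a",round(a,2),"err",round(e,4))
A=[.473,.405,.042]; B=[.657,.162,.042]
for P in(45,55,65): 
    rep("A",A,P,.975); rep("B",B,P,.72); rep("B",B,P,-.065)
for P in(135,145,155):
    for n,x in (("near",[.449,-.143,.07]),("left",[.514,-.0325,.07]),("far",[.578,-.142,.07])):
        for az in (-.4,0,.4): rep(n,x,P,az)
for x,y in ((.45,.15),(.5,.2),(.4,.25),(.35,.2)):
    az=np.arctan2(y,x)+.25
    for P in(45,55,135,145): rep(f"lay{x,y}",[x,y,.03],P,az)
E
```

```text
-1.2861742736858846 -0.28462205310901223
-1.6294368303998237 0.05864050360492701
-0.5947088263277825 -0.9760875004671139
A 45 0.97 [ 0.75  0.32 -0.38 -1.01 -0.18] a -1.16 err 0.0
B 45 0.72 [ 0.18  0.43 -0.19 -1.01 -0.45] a -1.37 err 0.0
B 45 -0.07 [ 0.4   0.39 -0.7   1.69 -0.36] a 2.1 err 0.0413
A 55 0.97 [ 0.95  0.32 -0.53 -0.16 -0.1 ] a -0.19 err 0.0
B 55 0.72 [ 0.32  0.42 -0.2  -0.56 -0.43] a -0.84 err 0.0
B 55 -0.07 [ 0.34  0.39 -0.71  1.69 -0.24] a 2.04 err 0.0161
A 65 0.97 [ 0.95  0.35 -0.43 -0.03 -0.35] a -0.04 err 0.0
B 65 0.72 [ 0.39  0.45 -0.16 -0.26 -0.55] a -0.52 err 0.0
B 65 -0.07 [ 0.51  0.42 -0.56  0.84 -0.31] a 1.35 err 0.0
near 135 -0.4 [-0.13  0.76  0.27 -0.2  -1.84] a 0.25 err 0.0
near 135 0 [ 0.02  0.74  0.17 -0.01 -1.78] a 0.01 err 0.0
near 135 0.4 [ 0.16  0.69 -0.    0.17 -1.64] a -0.19 err 0.0
left 135 -0.4 [ 0.03  0.82  0.44 -0.32 -1.91] a 0.42 err 0.0
left 135 0 [ 0.16  0.83  0.4  -0.12 -1.91] a 0.15 err 0.0
left 135 0.4 [ 0.29  0.8   0.26  0.08 -1.81] a -0.09 err 0.0
far 135 -0.4 [-0.11  1.    0.79 -0.24 -2.11] a 0.34 err 0.0
far 135 0 [ 0.01  0.99  0.69 -0.
[... 1601 characters left out ...]
) 135 0.63 [ 0.66  0.91  0.41 -0.02 -1.85] a 0.03 err 0.0
lay(0.5, 0.2) 145 0.63 [ 0.66  1.03  0.54 -0.02 -2.05] a 0.03 err 0.0
lay(0.4, 0.25) 45 0.81 [ 0.4   0.13 -0.66 -1.43 -0.29] a -1.72 err 0.0
lay(0.4, 0.25) 55 0.81 [ 0.8   0.12 -0.75 -0.54 -0.09] a -0.55 err 0.0098
lay(0.4, 0.25) 135 0.81 [ 0.86  0.79  0.17 -0.04 -1.73] a 0.04 err 0.0
lay(0.4, 0.25) 145 0.81 [ 0.86  0.91  0.28 -0.04 -1.9 ] a 0.04 err 0.0
lay(0.35, 0.2) 45 0.77 [ 0.27  0.02 -0.79 -1.46 -0.35] a -1.82 err 0.0
lay(0.35, 0.2) 55 0.77 [ 0.75  0.01 -0.86 -0.68 -0.09] a -0.69 err 0.014
lay(0.35, 0.2) 135 0.77 [ 0.86  0.69 -0.05 -0.06 -1.62] a 0.06 err 0.0
lay(0.35, 0.2) 145 0.77 [ 0.85  0.81  0.05 -0.07 -1.78] a 0.06 err 0.0
```

Run:
```python
from kin import *
def rep(n,G,P,az):
    R=down(az+np.pi/2,np.radians(P),az); p=np.array(G)+.019*R[:,2]; q,a,e=ik(p,R); q6=(-1.571-a+np.pi)%(2*np.pi)-np.pi; print(n,P,round(az,2),q.round(2),round(q6,2),"err",round(e,4))
rep("A",[.473,.405,.042],60,.975); rep("B",[.657,.162,.042],60,.72)
for x,y in ((.42,.18),(.47,.2),(.5,.15)):
    for az in (.7,.9,1.2):
        for P in (60,68,150): rep(f"{x,y}",[x,y,.03],P,az)
```

```text
A 60 0.97 [ 0.95  0.33 -0.5  -0.05 -0.22] -1.5 err 0.0
B 60 0.72 [ 0.37  0.43 -0.19 -0.39 -0.48] -0.92 err 0.0
(0.42, 0.18) 60 0.7 [ 0.73  0.09 -0.87 -0.11 -0.09] -1.49 err 0.0059
(0.42, 0.18) 68 0.7 [ 0.77  0.1  -0.85  0.11 -0.23] -1.74 err 0.0
(0.42, 0.18) 150 0.7 [ 0.73  0.94  0.26 -0.03 -1.94] -1.6 err 0.0
(0.42, 0.18) 60 0.9 [ 0.58  0.11 -0.68 -0.52 -0.32] -0.79 err 0.0
(0.42, 0.18) 68 0.9 [ 0.67  0.13 -0.69 -0.23 -0.38] -1.15 err 0.0
(0.42, 0.18) 150 0.9 [ 0.81  0.92  0.17  0.08 -1.87] -1.5 err 0.0
(0.42, 0.18) 60 1.2 [ 0.4   0.18 -0.52 -0.69 -0.6 ] -0.24 err 0.0
(0.42, 0.18) 68 1.2 [ 0.54  0.18 -0.54 -0.43 -0.58] -0.58 err 0.0
(0.42, 0.18) 150 1.2 [ 0.93  0.87 -0.01  0.24 -1.72] -1.4 err 0.0
(0.47, 0.2) 60 0.7 [ 0.7   0.18 -0.78 -0.05 -0.09] -1.52 err 0.0016
(0.47, 0.2) 68 0.7 [ 0.71  0.2  -0.69  0.02 -0.3 ] -1.6 err 0.0
(0.47, 0.2) 150 0.7 [ 0.71  1.03  0.47 -0.01 -2.05] -1.58 err 0.0
(0.47, 0.2) 60 0.9 [ 0.55  0.2  -0.56 -0.51 -0.36] -0.78 err 0.0
(0.47, 0.2) 68 0.9 [ 0.63  0.22 -0.56 -0.24 -0.43] -1.1 err 0.0
(0.47, 0.2) 150 0.9 [ 0.78  1.    0.36  0.11 -1.97] -1.47 err 0.0
(0.47, 0.2) 60 1.2 [ 0.4   0.27 -0.41 -0.66 -0.62] -0.28 err 0.0
(0.47, 0.2) 68 1.2 [ 0.52  0.27 -0.42 -0.42 -0.62] -0.58 err 0.0
(0.47, 0.2) 150 1.2 [ 0.89  0.94  0.16  0.28 -1.8 ] -1.35 err 0.0
(0.5, 0.15) 60 0.7 [ 0.5   0.21 -0.6  -0.39 -0.26] -1.03 err 0.0
(0.5, 0.15) 68 0.7 [ 0.55  0.23 -0.58 -0.15 -0.38] -1.29 err 0.0
(0.5, 0.15) 150 0.7 [ 0.63  1.04  0.45  0.07 -2.03] -1.51 err 0.0
(0.5, 0.15) 60 0.9 [ 0.37  0.24 -0.47 -0.59 -0.47] -0.56 err 0.0
(0.5, 0.15) 68 0.9 [ 0.47  0.25 -0.48 -0.32 -0.51] -0.88 err 0.0
(0.5, 0.15) 150 0.9 [ 0.7   1.    0.33  0.18 -1.93] -1.41 err 0.0
(0.5, 0.15) 60 1.2 [ 0.26  0.31 -0.34 -0.67 -0.71] -0.16 err 0.0
(0.5, 0.15) 68 1.2 [ 0.38  0.3  -0.35 -0.44 -0.69] -0.44 err 0.0
(0.5, 0.15) 150 1.2 [ 0.81  0.93  0.11  0.34 -1.75] -1.3 err 0.0
```

```bash
cat > go.py <<'E'
import sys
from h import *
def tgt(G,P,az,back=0,up=0):
    R=down(az+np.pi/2,np.radians(P),az); return np.array(G)+(.019-back)*R[:,2]+[0,0,up],R
E
python3 - <<'E'
from go import *
A=[.473,.405,.042]
plan([tgt(A,60,.975,.1),(*tgt(A,60,.975),.03)])
E
```

```text
6 rows; end [0.4781 0.4131 0.0258]
[[[-0.11,0,0.05,0,0.26,0],[-0.11,0.01,0.04,0,0.26,0],[0,0,0.31,0,0,0],[0,0,0.32,0,0,0],[0,0,0.31,0,0,0],[0,0,0.31,0,0,0]]]
```

Request:
apply_moves:
  moves:
    - [[-0.11,0,0.05,0,0.26,0],[-0.11,0.01,0.04,0,0.26,0],[0,0,0,0,0,0],[0,0,0.31,0,0,0],[0,0,0.32,0,0,0],[0,0,0.31,0,0,0],[0,0,0.31,0,0,0],[0,0,0,0,0,0],[0,0,0,0,0,0]]

```text
t: 10.6
tcp_pos: [0.4757, 0.4133, 0.0254]
tool_rot: [0.261, -0.449, 0.842, 0.145]
ft_force: [0.5, 0.3, 1.1]
grip_width: 0.996
grasp_force: 0.0
```

Request:
apply_moves:
  moves:
    - [[0,0,0,0,0,0],[0,0,0,0,0,0],[0,0,0,0,0,0],[0,0,0,0,0,0],[0,0,0,0,0,0],[0,0,0,0,0,0]]
  grip: 1
  newtons: 28

```text
t: 11.2
tcp_pos: [0.4761, 0.4137, 0.0264]
tool_rot: [0.262, -0.449, 0.842, 0.146]
ft_force: [-2.3, -4.3, 7.5]
grip_width: 0.673
grasp_force: 32.2
```

Run:
```python
from go import *
p,R,s=st(); print(p,R.round(3),s["joints"].round(3),s["grip_width"],s["grasp_force"],s["ft_force"])
# lay pose: grasp pt at height .029+.002, cup az .9
az=.9
L=[.43,.19,.031]
a=plan([(p+[0,0,.1],R)]); b=plan([tgt([.43,.25,.18],100,az),tgt([.43,.19,.13],150,az)],*a)
plan([(*tgt(L,150,az),.025)],*b)
```

```text
[0.47607497 0.41369211 0.02643514] [[-0.459 -0.833  0.309]
 [-0.68   0.554  0.48 ]
 [-0.571  0.01  -0.821]] [ 0.932  0.32  -0.497 -0.255 -0.152 -1.281] 0.6725411571972328 32.170173386111856 [-2.31561082 -4.33599433  7.48751313]
3 rows; end [0.476  0.4132 0.1265]
[[[-0.24,0,-0.34,0,0,0],[-0.24,0.01,-0.34,0,0,0],[-0.23,0,-0.35,0,0,0]]]
13 rows; end [0.4198 0.1771 0.1207]
[[[0.24,-0.11,-0.26,0.01,0.26,0.03],[0.27,-0.11,-0.22,0.01,0.26,0.02],[0.29,-0.12,-0.18,0.01,0.26,0.03],[0.32,-0.12,-0.15,0.01,0.26,0.03],[0.33,-0.12,-0.1,0.01,0.26,0.03],[0.33,-0.14,-0.06,0.01,0.26,0.02],[0.09,-0.07,0.09,0,0.25,0],[0.09,-0.06,0.1,0,0.25,0],[0.06,-0.07,0.11,0,0.25,0],[0.06,-0.06,0.12,0,0.25,0],[0.04,-0.07,0.12,0,0.25,0],[0.02,-0.06,0.13,0,0.25,0],[0.01,-0.07,0.13,0,0.25,0]]]
4 rows; end [0.4197 0.1769 0.0218]
[[[-0.27,0,0.15,0,0,0],[-0.27,0,0.16,0,0,0],[-0.27,0,0.15,0,0,0],[-0.26,0,0.16,0,0,0]]]
```

Request:
apply_moves:
  moves:
    - [[-0.24,0,-0.34,0,0,0],[-0.24,0.01,-0.34,0,0,0],[-0.23,0,-0.35,0,0,0],[0,0,0,0,0,0],[0,0,0,0,0,0]]

```text
t: 11.7
tcp_pos: [0.4754, 0.4128, 0.1253]
tool_rot: [0.261, -0.449, 0.842, 0.146]
ft_force: [-0.9, 0.5, -2.3]
grip_width: 0.673
grasp_force: 31.2
```

```bash
cat > s.py <<'E'
from go import *
p,R,s=st(); z=R[:,2]; print("t",s["t"],p.round(4),"P",np.degrees(np.arctan2(-z[2],np.hypot(*z[:2]))).round(2),"az",np.arctan2(z[1],z[0]).round(3),"yz",R[2,1].round(3),s["joints"].round(3),s["grip_width"].round(3),s["grasp_force"].round(1),s["ft_force"].round(1))
E
python3 s.py
python3 - <<'E'
from go import *
az=.9
b=plan([tgt([.43,.25,.18],100,az),tgt([.43,.19,.13],145,az)])
E
```

```text
12 rows; end [0.42   0.178  0.1191]
[[[0.24,-0.11,-0.26,0.01,0.26,0.03],[0.26,-0.11,-0.22,0.01,0.26,0.02],[0.3,-0.12,-0.19,0.01,0.26,0.03],[0.31,-0.12,-0.14,0.01,0.26,0.03],[0.33,-0.13,-0.11,0.01,0.26,0.03],[0.33,-0.13,-0.06,0.01,0.26,0.02],[0.11,-0.08,0.11,0,0.26,0],[0.09,-0.07,0.12,0,0.26,0],[0.07,-0.08,0.13,0,0.27,0],[0.06,-0.08,0.14,0,0.26,0],[0.04,-0.08,0.15,0,0.26,0],[0.02,-0.07,0.15,0,0.26,0]]]Traceback (most recent call last):
  File "s.py", line 2, in <module>
    p,R,s=st(); z=R[:,2]; print("t",s["t"],p.round(4),"P",np.degrees(np.arctan2(-z[2],np.hypot(*z[:2]))).round(2),"az",np.arctan2(z[1],z[0]).round(3),"yz",R[2,1].round(3),s["joints"].round(3),s["grip_width"].round(3),s["grasp_force"].round(1),s["ft_force"].round(1))
                                                                                                                                                                                                ^^^^^^^^^^^^^^^^^^^^^
AttributeError: 'float' object has no attribute 'round'
```

Request:
apply_moves:
  moves:
    - [[0.24,-0.11,-0.26,0.01,0.26,0.03],[0.26,-0.11,-0.22,0.01,0.26,0.02],[0.3,-0.12,-0.19,0.01,0.26,0.03],[0.31,-0.12,-0.14,0.01,0.26,0.03],[0.33,-0.13,-0.11,0.01,0.26,0.03],[0.33,-0.13,-0.06,0.01,0.26,0.02],[0.11,-0.08,0.11,0,0.26,0],[0.09,-0.07,0.12,0,0.26,0],[0.07,-0.08,0.13,0,0.27,0],[0.06,-0.08,0.14,0,0.26,0],[0.04,-0.08,0.15,0,0.26,0],[0.02,-0.07,0.15,0,0.26,0],[0,0,0,0,0,0],[0,0,0,0,0,0]]

```text
t: 13.1
tcp_pos: [0.4203, 0.1782, 0.1172]
tool_rot: [-0.416, -0.386, 0.798, -0.201]
ft_force: [0.8, -0.3, 0.2]
grip_width: 0.676
grasp_force: 35.4
```

```bash
sed -i 's/s\["grip_width"\].round(3),s\["grasp_force"\].round(1)/round(s["grip_width"],3),round(s["grasp_force"],1)/; s/np.degrees(np.arctan2(-z\[2\],np.hypot(\*z\[:2\])))/np.degrees(np.arctan2(-z[2],(R[0,1]*-z[1]*-1-R[1,1]*z[0]*1)*-1))/' s.py; python3 s.py
python3 - <<'E'
from go import *
plan([(*tgt([.43,.19,.031],145,.9),.02)])
im=read_camera("scene"); cv2.imwrite("pics/s1.png",cv2.resize(im[80:280,220:500],None,fx=2.8,fy=2.8))
E
```

```text
t 13.1 [0.4203 0.1782 0.1172] P 145.09 az -2.24 yz -0.0 [ 0.809  0.776  0.235  0.083 -1.988 -1.484] 0.676 35.4 [ 0.8 -0.3  0.2]
5 rows; end [0.42   0.1778 0.0202]
[[[-0.2,0,0.14,0,0,0],[-0.2,0,0.14,0,0,0],[-0.2,0,0.14,0,0,0],[-0.19,0,0.14,0,0,0],[-0.2,0,0.14,0,0,0]]]
```

View pics/s1.png

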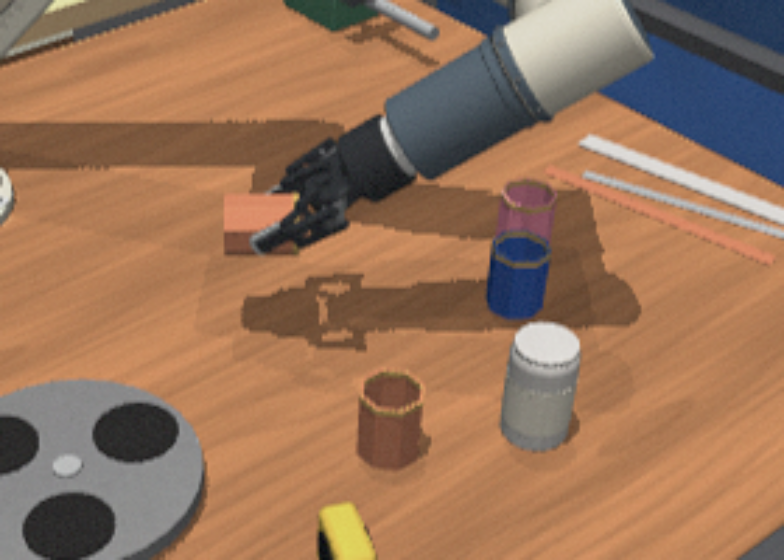

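Request:
apply_moves:
  moves:
    - [[-0.2,0,0.14,0,0,0],[-0.2,0,0.14,0,0,0],[-0.2,0,0.14,0,0,0],[-0.19,0,0.14,0,0,0],[-0.2,0,0.14,0,0,0],[0,0,0,0,0,0],[0,0,0,0,0,0]]

```text
t: 13.85
tcp_pos: [0.4208, 0.1785, 0.0236]
tool_rot: [-0.414, -0.387, 0.799, -0.201]
ft_force: [-0.0, -1.0, -1.8]
grip_width: 0.679
grasp_force: 34.3
```

```bash
python3 s.py
```

```text
t 13.85 [0.4208 0.1785 0.0236] P 144.76 az -2.239 yz -0.001 [ 0.809  0.876  0.175  0.079 -1.823 -1.499] 0.679 34.3 [-0.  -1.  -1.8]
```

Request:
apply_moves:
  moves:
    - [[-0.03,0,0.02,0,0,0],[-0.03,0,0.02,0,0,0],[0,0,0,0,0,0],[0,0,0,0,0,0]]

```text
t: 14.25
tcp_pos: [0.4216, 0.1782, 0.0201]
tool_rot: [-0.415, -0.387, 0.798, -0.203]
ft_force: [2.1, 5.4, 14.1]
grip_width: 0.676
grasp_force: 27.6
```

Request:
apply_moves:
  moves:
    - [[0,0,0,0,0,0],[0,0,0,0,0,0],[0,0,0,0,0,0],[0,0,0,0,0,0],[0,0,0,0,0,0]]
  grip: -1

```text
t: 14.75
tcp_pos: [0.4201, 0.1778, 0.0158]
tool_rot: [-0.416, -0.386, 0.798, -0.201]
ft_force: [0.0, -0.1, -0.1]
grip_width: 0.998
grasp_force: 0.0
```

Request:
apply_moves:
  moves:
    - [[0,0,-0.3,0,0,0],[0,0,-0.5,0,0,0],[0,0,-0.5,0,0,0],[0,0,-0.5,0,0,0],[0,0,0,0,0,0]]

```text
t: 15.25
tcp_pos: [0.496, 0.2733, 0.0999]
tool_rot: [-0.412, -0.387, 0.8, -0.201]
ft_force: [-0.4, -0.4, -0.4]
grip_width: 1.001
grasp_force: 0.0
```

```bash
python3 s.py
python3 - <<'E'
from h import *
from scipy.optimize import minimize
cams={k:camera_info(k) for k in ("top","scene")}
for k in cams:
    im=read_camera(k)
    if k=="scene": cv2.imwrite("pics/s2.png",cv2.resize(im[80:280,220:500],None,fx=2.8,fy=2.8))
    hsv=cv2.cvtColor(im,cv2.COLOR_BGR2HSV)
    for s in silhouettes("cup_a",k):
        r=s["region"]; ys,xs=np.nonzero(r); print(k,round(s["confidence"],2),r.sum(),xs.mean().round(1),ys.mean().round(1),np.median(hsv[r],0),back(cams[k],[[xs.mean(),ys.mean()]],.03).round(3))
E
```

```text
t 15.25 [0.496  0.2733 0.0999] P 144.6 az -2.237 yz -0.003 [ 0.823  1.027  0.722  0.083 -2.216 -1.477] 1.001 0.0 [-0.4 -0.4 -0.4]
top 0.83 369 286.7 171.3 [ 12. 138. 145.] [[0.66  0.162 0.03 ]]
top 0.81 252 177.9 219.3 [171.   95.  130.5] [[0.513 0.496 0.03 ]]
top 0.64 509 279.2 244.9 [ 11. 144. 165.] [[0.43  0.186 0.03 ]]
top 0.54 151 198.7 203.9 [117.  94.  67.] [[0.559 0.434 0.03 ]]
scene 0.87 519 313.6 187.6 [  9. 133. 215.] [[0.431 0.185 0.03 ]]
scene 0.8 228 408.9 157.9 [172.  100.5 131. ] [[0.495 0.52  0.03 ]]
scene 0.73 617 404.7 178.0 [111. 171.  96.] [[0.563 0.431 0.03 ]]
scene 0.57 764 358.8 229.7 [  9. 130. 118.] [[0.65  0.168 0.03 ]]
```

View pics/s2.png

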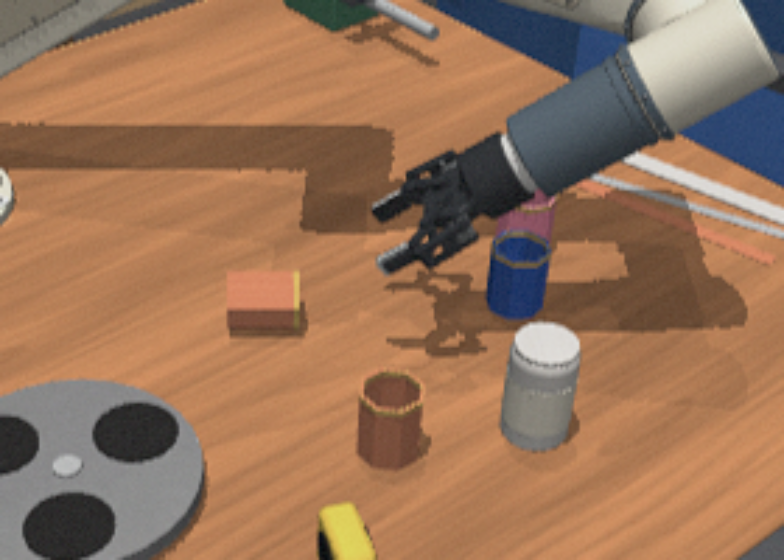

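Run:
```python
from go import *
from kin import ik
for b in (.12,0):
  t=tgt([.4285,.184,.030],65,.9,b); q,a,e=ik(*t); print(q.round(2),-1.571-a,e)
G=[.4285,.184,.030]
plan([tgt([.44,.2,.22],95,.9),tgt(G,65,.9,.12)])
```

```text
[ 0.61 -0.14 -0.63 -0.19 -0.67] -1.157147517039551 4.751532500790745e-13
[ 0.64  0.14 -0.67 -0.31 -0.35] -1.0413466650953018 1.3200988968620207e-09
11 rows; end [0.402  0.1502 0.1216]
[[[0.24,0,0.03,0,-0.25,0],[0.25,-0.01,-0.01,0,-0.25,0],[0.24,0,-0.04,0,-0.25,0],[0.23,0,-0.06,0,-0.25,0],[0.23,-0.01,-0.1,0,-0.25,0],[0.21,0,-0.12,0,-0.25,0],[0.19,-0.01,-0.14,0,-0.25,0],[0.17,0,0.26,0,-0.26,0],[0.2,0,0.24,0,-0.27,0],[0.23,0,0.21,0,-0.26,0],[0.26,-0.01,0.18,0,-0.26,0]]]
```

Request:
apply_moves:
  moves:
    - [[0.24,0,0.03,0,-0.25,0],[0.25,-0.01,-0.01,0,-0.25,0],[0.24,0,-0.04,0,-0.25,0],[0.23,0,-0.06,0,-0.25,0],[0.23,-0.01,-0.1,0,-0.25,0],[0.21,0,-0.12,0,-0.25,0],[0.19,-0.01,-0.14,0,-0.25,0],[0.17,0,0.26,0,-0.26,0],[0.2,0,0.24,0,-0.27,0],[0.23,0,0.21,0,-0.26,0],[0.26,-0.01,0.18,0,-0.26,0],[0,0,0,0,0,0],[0,0,0,0,0,0]]

```text
t: 16.75
tcp_pos: [0.4004, 0.1483, 0.1204]
tool_rot: [0.195, -0.424, 0.879, 0.094]
ft_force: [1.1, -0.1, 0.8]
grip_width: 0.999
grasp_force: 0.0
```

```bash
python3 s.py
python3 - <<'E'
from go import *
plan([(*tgt([.4285,.184,.030],65,.9,.05),),(*tgt([.4285,.184,.030],65,.9),.02)])
E
```

```text
t 16.75 [0.4004 0.1483 0.1204] P 65.03 az 0.901 yz 0.0 [ 0.609 -0.14  -0.63  -0.196 -0.671 -1.152] 0.999 0.0 [ 1.1 -0.1  0.8]
5 rows; end [0.4337 0.1903 0.013 ]
[[[-0.02,0,0.44,0,0,0],[-0.02,0,0.44,0,0,0],[0,0,0.21,0,0,0],[0,0,0.2,0,0,0],[0,0,0.21,0,0,0]]]
```

Request:
apply_moves:
  moves:
    - [[-0.02,0,0.44,0,0,0],[-0.02,0,0.44,0,0,0],[0,0,0.21,0,0,0],[0,0,0.2,0,0,0],[0,0,0.21,0,0,0],[0,0,0,0,0,0],[0,0,0,0,0,0]]

```text
t: 17.45
tcp_pos: [0.4367, 0.1936, 0.0151]
tool_rot: [0.196, -0.426, 0.878, 0.095]
ft_force: [-0.3, 0.5, -0.3]
grip_width: 0.999
grasp_force: 0.0
```

Request:
apply_moves:
  moves:
    - [[0,0,0,0,0,0],[0,0,0,0,0,0],[0,0,0,0,0,0],[0,0,0,0,0,0],[0,0,0,0,0,0],[0,0,0,0,0,0]]
  grip: 1
  newtons: 28

```text
t: 18.05
tcp_pos: [0.4366, 0.1933, 0.0159]
tool_rot: [0.197, -0.425, 0.878, 0.095]
ft_force: [-3.1, -1.0, 6.6]
grip_width: 0.675
grasp_force: 29.9
```

```bash
python3 s.py
python3 - <<'E'
from go import *
from kin import ik
p,R,_=st()
b=plan([(p+[0,0,.09],R),tgt([.45,.15,.2],95,.5),tgt([.45,.0,.2],150,.1)])
c=plan([tgt([.449,-.143,.16],155,0.)],*b)
for G,P,az in (([.45,.15,.2],95,.5),([.45,.0,.2],150,.1),([.449,-.143,.07],155,0)):
  q,a,e=ik(*tgt(G,P,az)); print(q.round(2),-1.571-a,e)
E
```

```text
t 18.05 [0.4366 0.1933 0.0159] P 64.74 az 0.9 yz -0.001 [ 0.645  0.136 -0.665 -0.312 -0.358 -1.044] 0.675 29.9 [-3.1 -1.   6.6]
16 rows; end [ 0.434  -0.0014  0.1904]
[[[-0.16,0,-0.34,0,0,0],[-0.16,0,-0.34,0,0,0],[-0.16,0,-0.34,0,0,0],[-0.02,-0.09,-0.2,0.03,0.21,0.16],[0,-0.1,-0.2,0.03,0.21,0.16],[0,-0.09,-0.19,0.02,0.21,0.16],[0.02,-0.1,-0.2,0.03,0.2,0.16],[0.03,-0.11,-0.19,0.03,0.21,0.16],[0.13,-0.2,0,-0.06,0.24,0.09],[0.13,-0.2,0,-0.05,0.23,0.09],[0.12,-0.2,0.02,-0.06,0.24,0.08],[0.1,-0.22,0.02,-0.05,0.24,0.09],[0.09,-0.21,0.03,-0.06,0.23,0.09],[0.08,-0.23,0.03,-0.05,0.24,0.09],[0.06,-0.22,0.04,-0.06,0.24,0.08],[0.05,-0.23,0.03,-0.06,0.24,0.09]]]
4 rows; end [ 0.4319 -0.1426  0.1524]
[[[-0.08,-0.44,0.1,-0.04,0.04,0.02],[-0.08,-0.44,0.1,-0.05,0.04,0.03],[-0.1,-0.44,0.08,-0.04,0.05,0.02],[-0.09,-0.44,0.06,-0.04,0.04,0.03]]]
[ 0.64  0.19 -0.11 -0.01 -1.36] -1.711354921547333 1.91700967600017e-11
[ 0.25  0.76  0.43 -0.17 -2.28] -1.7520016579731612 7.712851191055137e-12
[ 0.01  0.97  0.37 -0.02 -2.1 ] -1.5852247249369726 1.6631140908884845e-13
```

Request:
apply_moves:
  moves:
    - [[-0.16,0,-0.34,0,0,0],[-0.16,0,-0.34,0,0,0],[-0.16,0,-0.34,0,0,0],[-0.02,-0.09,-0.2,0.03,0.21,0.16],[0,-0.1,-0.2,0.03,0.21,0.16],[0,-0.09,-0.19,0.02,0.21,0.16],[0.02,-0.1,-0.2,0.03,0.2,0.16],[0.03,-0.11,-0.19,0.03,0.21,0.16],[0.13,-0.2,0,-0.06,0.24,0.09],[0.13,-0.2,0,-0.05,0.23,0.09],[0.12,-0.2,0.02,-0.06,0.24,0.08],[0.1,-0.22,0.02,-0.05,0.24,0.09],[0.09,-0.21,0.03,-0.06,0.23,0.09],[0.08,-0.23,0.03,-0.05,0.24,0.09],[0.06,-0.22,0.04,-0.06,0.24,0.08],[0.05,-0.23,0.03,-0.06,0.24,0.09],[0,0,0,0,0,0]]

```text
t: 19.75
tcp_pos: [0.4332, -0.0036, 0.1854]
tool_rot: [-0.507, -0.04, 0.861, -0.023]
ft_force: [-0.0, 0.1, -2.9]
grip_width: 0.67
grasp_force: 31.8
```

```bash
python3 s.py
python3 - <<'E'
from go import *
b=plan([tgt([.453,-.143,.13],154.7,0.)])
E
```

```text
t 19.75 [ 0.4332 -0.0036  0.1854] P 150.99 az -3.049 yz -0.0 [ 0.239  0.775  0.433 -0.169 -2.281 -1.753] 0.67 31.8 [-0.   0.1 -2.9]
4 rows; end [ 0.4358 -0.1429  0.1218]
[[[-0.16,-0.43,0.12,-0.04,0.03,0.02],[-0.16,-0.44,0.12,-0.04,0.03,0.02],[-0.17,-0.44,0.1,-0.04,0.04,0.02],[-0.18,-0.43,0.09,-0.04,0.03,0.02]]]
```

Request:
apply_moves:
  moves:
    - [[-0.16,-0.43,0.12,-0.04,0.03,0.02],[-0.16,-0.44,0.12,-0.04,0.03,0.02],[-0.17,-0.44,0.1,-0.04,0.04,0.02],[-0.18,-0.43,0.09,-0.04,0.03,0.02],[0,0,0,0,0,0],[0,0,0,0,0,0],[0,0,0,0,0,0]]

```text
t: 20.45
tcp_pos: [0.4387, -0.14, 0.1262]
tool_rot: [-0.529, -0.005, 0.849, -0.001]
ft_force: [0.1, 0.6, -0.9]
grip_width: 0.674
grasp_force: 31.8
```

```bash
python3 s.py
python3 - <<'E'
from go import *
b=plan([(*tgt([.453,-.143,.070],154.7,0.),.02)])
c=camera_info("scene"); im=read_camera("scene"); X=np.array([[.449,-.143,.03]])
a=np.linspace(0,2*np.pi,60); ring=proj(c,X+np.c_[.04*np.cos(a),.04*np.sin(a),0*a]).round().astype(int)
for q in ring: im[q[1],q[0]]=(0,255,0)
cv2.imwrite("pics/s3.png",cv2.resize(im[130:330,100:380],None,fx=2.8,fy=2.8))
E
```

```text
t 20.45 [ 0.4387 -0.14    0.1262] P 153.82 az -3.133 yz 0.003 [ 0.023  0.895  0.413 -0.015 -2.202 -1.582] 0.674 31.8 [ 0.1  0.6 -0.9]
4 rows; end [ 0.4361 -0.1431  0.0618]
[[[-0.18,-0.01,0.1,0,0.01,0],[-0.17,-0.01,0.09,-0.01,0.01,0.01],[-0.18,-0.01,0.1,0,0,0],[-0.18,-0.01,0.09,-0.01,0.01,0]]]
```

View pics/s3.png

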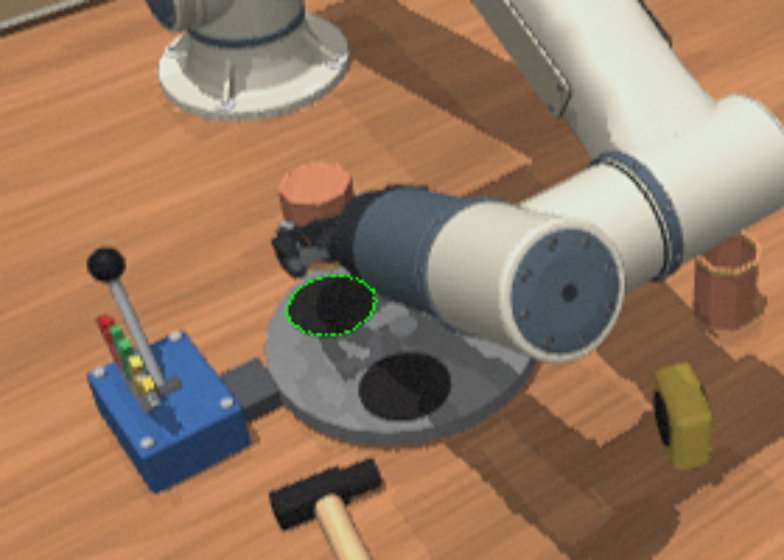

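Request:
apply_moves:
  moves:
    - [[-0.18,-0.01,0.1,0,0.01,0],[-0.17,-0.01,0.09,-0.01,0.01,0.01],[-0.18,-0.01,0.1,0,0,0],[-0.18,-0.01,0.09,-0.01,0.01,0],[0,0,0,0,0,0],[0,0,0,0,0,0],[0,0,0,0,0,0]]

```text
t: 21.2
tcp_pos: [0.4356, -0.1437, 0.0612]
tool_rot: [-0.536, 0.0, 0.844, 0.002]
ft_force: [-0.7, 0.3, -1.6]
grip_width: 0.673
grasp_force: 31.5
```

```bash
python3 s.py
```

```text
t 21.2 [ 0.4356 -0.1437  0.0612] P 154.79 az 3.138 yz 0.003 [ 0.012  0.973  0.38  -0.017 -2.109 -1.583] 0.673 31.5 [-0.7  0.3 -1.6]
```

Request:
apply_moves:
  moves:
    - [[-0.02,0,0.01,0,0,0],[0,0,0,0,0,0],[0,0,0,0,0,0]]

```text
t: 21.5
tcp_pos: [0.4354, -0.1437, 0.0596]
tool_rot: [-0.536, 0.0, 0.844, 0.002]
ft_force: [-0.1, 1.2, -2.3]
grip_width: 0.671
grasp_force: 31.5
```

Request:
apply_moves:
  moves:
    - [[-0.02,0,0.01,0,0,0],[0,0,0,0,0,0],[0,0,0,0,0,0]]

```text
t: 21.8
tcp_pos: [0.4353, -0.1437, 0.0579]
tool_rot: [-0.536, -0.0, 0.844, 0.002]
ft_force: [1.4, -0.5, 0.7]
grip_width: 0.672
grasp_force: 31.7
```

Request:
apply_moves:
  moves:
    - [[-0.02,0,0.01,0,0,0],[0,0,0,0,0,0],[0,0,0,0,0,0]]

```text
t: 22.1
tcp_pos: [0.4354, -0.1437, 0.0578]
tool_rot: [-0.537, -0.0, 0.844, 0.001]
ft_force: [3.7, 1.9, 8.3]
grip_width: 0.671
grasp_force: 32.3
```

Request:
apply_moves:
  moves:
    - [[0,0,0,0,0,0],[0,0,0,0,0,0],[0,0,0,0,0,0],[0,0,0,0,0,0],[0,0,0,0,0,0]]
  grip: -1

```text
t: 22.6
tcp_pos: [0.4352, -0.1437, 0.0557]
tool_rot: [-0.536, 0.0, 0.844, 0.002]
ft_force: [-0.5, -0.2, -0.7]
grip_width: 1.001
grasp_force: 0.0
```

Request:
apply_moves:
  moves:
    - [[0,0,-0.2,0,0,0],[0,0,-0.4,0,0,0],[0,0,-0.5,0,0,0],[0.2,0,-0.4,0,0,0],[0.4,0,-0.3,0,-0.2,0],[0.4,0,-0.2,0,-0.28,0],[0.4,0,-0.1,0,-0.28,0],[0,0,0,0,0,0]]

```text
t: 23.4
tcp_pos: [0.5281, -0.1461, 0.2383]
tool_rot: [-0.355, 0.001, 0.935, -0.0]
ft_force: [0.0, -0.4, 3.4]
grip_width: 1.0
grasp_force: 0.0
```

```bash
python3 s.py
cat > chk.py <<'E'
from h import *
cams={k:camera_info(k) for k in ("top","scene")}
for k in cams:
    im=read_camera(k); hsv=cv2.cvtColor(im,cv2.COLOR_BGR2HSV)
    for s in silhouettes("cup_a",k):
        r=s["region"]; ys,xs=np.nonzero(r); md=np.median(hsv[r],0)
        print(k,round(s["confidence"],2),r.sum(),xs.mean().round(1),ys.mean().round(1),md,back(cams[k],[[xs.mean(),ys.mean()]],.0375).round(3)[0],"pad-lvl",back(cams[k],[[xs.mean(),ys.mean()]],.0675).round(3)[0])
    if k=="scene": cv2.imwrite("pics/s4.png",cv2.resize(im[130:330,100:380],None,fx=2.8,fy=2.8))
E
python3 chk.py
```

```text
t 23.4 [ 0.5281 -0.1461  0.2383] P 131.58 az 3.141 yz -0.002 [ 0.011  0.78   0.76  -0.01  -2.277 -1.588] 1.0 0.0 [ 0.  -0.4  3.4]
top 0.87 415 202.2 199.9 [118.  98.  99.] [0.571 0.422 0.038] pad-lvl [0.566 0.416 0.067]
top 0.82 432 175.1 222.0 [171. 104. 117.] [0.503 0.503 0.038] pad-lvl [0.499 0.494 0.067]
top 0.75 256 392.9 233.8 [ 15.  113.5 193. ] [ 0.458 -0.162  0.038] pad-lvl [ 0.455 -0.157  0.067]
top 0.75 392 286.9 171.4 [ 11. 138. 135.] [0.658 0.161 0.038] pad-lvl [0.651 0.16  0.067]
top 0.75 79 417.8 167.3 [ 14.  91. 154.] [ 0.667 -0.251  0.038] pad-lvl [ 0.66  -0.243  0.067]
scene 0.79 729 358.8 229.3 [  9. 129. 113.] [0.655 0.163 0.037] pad-lvl [0.679 0.14  0.068]
scene 0.76 614 404.7 178.1 [111. 173. 109.] [0.57  0.423 0.037] pad-lvl [0.596 0.391 0.068]
scene 0.66 861 215.5 227.7 [  9. 130. 124.] [ 0.417 -0.131  0.037] pad-lvl [ 0.448 -0.144  0.068]
```

View pics/s4.png

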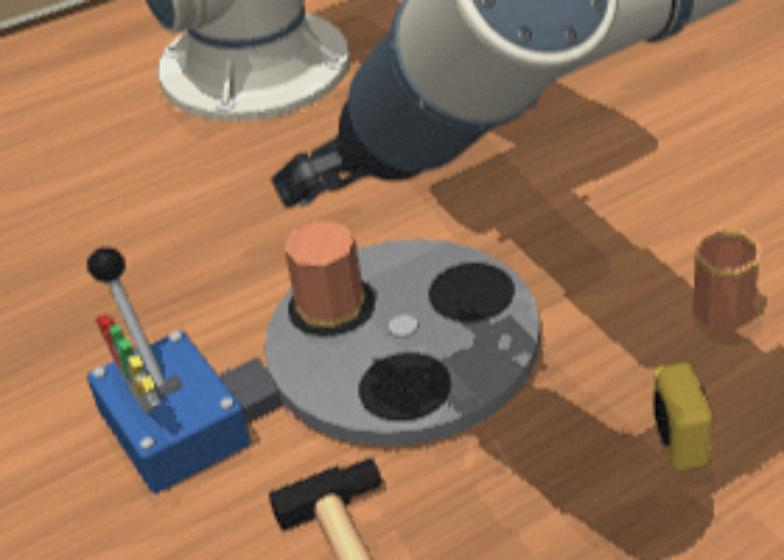

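Run:
```python
from go import *
from kin import ik
B=[.657,.162,.042]
for b in (.12,0): q,a,e=ik(*tgt(B,60,.72,b)); print(q.round(2),-1.571-a,e)
plan([tgt([.55,.0,.24],95,.4),tgt(B,60,.72,.12)])
```

```text
[ 0.33  0.23 -0.21 -0.31 -0.67] -0.9782014218266453 9.230912700886051e-11
[ 0.37  0.43 -0.19 -0.39 -0.48] -0.9156472178411033 5.2157395069585276e-11
11 rows; end [0.619  0.129  0.1297]
[[[-0.04,0.3,-0.02,0.06,-0.22,-0.12],[-0.06,0.29,-0.03,0.05,-0.22,-0.13],[-0.07,0.3,-0.02,0.06,-0.22,-0.12],[-0.1,0.28,-0.02,0.06,-0.21,-0.13],[-0.12,0.28,-0.02,0.05,-0.22,-0.12],[-0.14,0.26,-0.01,0.06,-0.22,-0.12],[-0.31,0.23,0.2,-0.03,-0.24,-0.13],[-0.29,0.21,0.24,-0.03,-0.25,-0.13],[-0.28,0.18,0.28,-0.02,-0.24,-0.12],[-0.25,0.17,0.32,-0.03,-0.24,-0.13],[-0.22,0.15,0.34,-0.03,-0.24,-0.13]]]
```

Request:
apply_moves:
  moves:
    - [[-0.04,0.3,-0.02,0.06,-0.22,-0.12],[-0.06,0.29,-0.03,0.05,-0.22,-0.13],[-0.07,0.3,-0.02,0.06,-0.22,-0.12],[-0.1,0.28,-0.02,0.06,-0.21,-0.13],[-0.12,0.28,-0.02,0.05,-0.22,-0.12],[-0.14,0.26,-0.01,0.06,-0.22,-0.12],[-0.31,0.23,0.2,-0.03,-0.24,-0.13],[-0.29,0.21,0.24,-0.03,-0.25,-0.13],[-0.28,0.18,0.28,-0.02,-0.24,-0.12],[-0.25,0.17,0.32,-0.03,-0.24,-0.13],[-0.22,0.15,0.34,-0.03,-0.24,-0.13],[0,0,0,0,0,0],[0,0,0,0,0,0]]

```text
t: 24.9
tcp_pos: [0.6191, 0.128, 0.1286]
tool_rot: [0.239, -0.34, 0.905, 0.09]
ft_force: [1.1, 0.3, 1.6]
grip_width: 1.001
grasp_force: 0.0
```

```bash
python3 s.py; sed -i 's/\[.473,.405,.1876\]/[.657,.162,-.065]/; s/w2.png/w3.png/; /az=.975/d' wcup.py; python3 wcup.py
python3 - <<'E'
from go import *
B=[.657,.162,.042]; plan([tgt(B,60,.72,.05),(*tgt(B,60,.72),.02)])
E
```

```text
t 24.9 [0.6191 0.128  0.1286] P 60.4 az 0.718 yz -0.0 [ 0.33   0.229 -0.209 -0.305 -0.672 -0.987] 1.001 0.0 [1.1 0.3 1.6]
215 120
[0.61998586 0.12814911 0.1300528 ] [[-0.653 -0.659  0.374]
 [-0.573  0.752  0.325]
 [-0.496 -0.002 -0.868]]
5 rows; end [0.664  0.1686 0.026 ]
[[[0,0.01,0.44,0,0,0],[0,0,0.44,0,-0.01,0],[0,0,0.21,0,0,0],[0,0,0.21,0,0,0],[0,0.01,0.2,0,0,0]]]
```

View pics/w3.png

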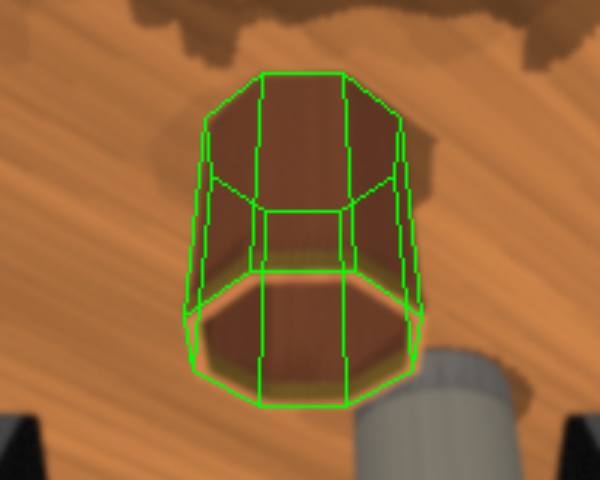

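Wireframe coincides with cup B (rim at crop ~(305,335)); the yaw is right and the can is clear of the fingers. Grasping.

Request:
apply_moves:
  moves:
    - [[0,0.01,0.44,0,0,0],[0,0,0.44,0,-0.01,0],[0,0,0.21,0,0,0],[0,0,0.21,0,0,0],[0,0.01,0.2,0,0,0],[0,0,0,0,0,0],[0,0,0,0,0,0]]

```text
t: 25.65
tcp_pos: [0.664, 0.1694, 0.0268]
tool_rot: [0.244, -0.341, 0.903, 0.091]
ft_force: [-1.1, 0.6, -0.7]
grip_width: 1.002
grasp_force: 0.0
```

Request:
apply_moves:
  moves:
    - [[0,0,0,0,0,0],[0,0,0,0,0,0],[0,0,0,0,0,0],[0,0,0,0,0,0],[0,0,0,0,0,0],[0,0,0,0,0,0]]
  grip: 1
  newtons: 28

```text
t: 26.25
tcp_pos: [0.6644, 0.1694, 0.0278]
tool_rot: [0.246, -0.34, 0.903, 0.091]
ft_force: [-2.0, -2.1, 6.7]
grip_width: 0.679
grasp_force: 31.3
```

```bash
python3 s.py
python3 - <<'E'
from go import *
p,R,s=st(); az=.9
plan([(p+[0,0,.1],R),tgt([.50,.21,.18],100,az),tgt([.43,.19,.12],150,az)])
E
```

```text
t 26.25 [0.6644 0.1694 0.0278] P 59.64 az 0.714 yz -0.003 [ 0.368  0.43  -0.193 -0.386 -0.474 -0.916] 0.679 31.3 [-2.  -2.1  6.7]
16 rows; end [0.4193 0.1769 0.1106]
[[[-0.21,0,-0.36,0,0,0],[-0.21,0,-0.36,0,0,0],[-0.21,0,-0.36,0,0,0],[0.14,0.29,-0.17,-0.01,0.23,-0.06],[0.16,0.29,-0.14,-0.01,0.24,-0.06],[0.16,0.3,-0.13,-0.02,0.23,-0.06],[0.16,0.3,-0.11,-0.01,0.24,-0.06],[0.17,0.31,-0.08,-0.01,0.23,-0.06],[0.17,0.32,-0.06,-0.01,0.23,-0.06],[0.11,0.08,0.11,0,0.25,0],[0.1,0.07,0.12,0,0.25,0],[0.08,0.08,0.14,0,0.25,0],[0.06,0.07,0.14,0,0.25,0],[0.04,0.08,0.15,0,0.25,0],[0.03,0.07,0.16,0,0.25,0],[0.01,0.08,0.16,0,0.25,0]]]
```

Request:
apply_moves:
  moves:
    - [[-0.21,0,-0.36,0,0,0],[-0.21,0,-0.36,0,0,0],[-0.21,0,-0.36,0,0,0],[0.14,0.29,-0.17,-0.01,0.23,-0.06],[0.16,0.29,-0.14,-0.01,0.24,-0.06],[0.16,0.3,-0.13,-0.02,0.23,-0.06],[0.16,0.3,-0.11,-0.01,0.24,-0.06],[0.17,0.31,-0.08,-0.01,0.23,-0.06],[0.17,0.32,-0.06,-0.01,0.23,-0.06],[0.11,0.08,0.11,0,0.25,0],[0.1,0.07,0.12,0,0.25,0],[0.08,0.08,0.14,0,0.25,0],[0.06,0.07,0.14,0,0.25,0],[0.04,0.08,0.15,0,0.25,0],[0.03,0.07,0.16,0,0.25,0],[0.01,0.08,0.16,0,0.25,0],[0,0,0,0,0,0],[0,0,0,0,0,0]]

```text
t: 28.05
tcp_pos: [0.4192, 0.1772, 0.1089]
tool_rot: [-0.45, -0.377, 0.78, -0.218]
ft_force: [-0.3, 0.3, -0.9]
grip_width: 0.675
grasp_force: 31.7
```

```bash
python3 s.py
python3 - <<'E'
from go import *
plan([(*tgt([.43,.19,.033],149.7,.9),.02)])
E
python3 chk.py
```

```text
t 28.05 [0.4192 0.1772 0.1089] P 150.02 az -2.241 yz 0.0 [ 0.811  0.836  0.259  0.087 -2.038 -1.486] 0.675 31.7 [-0.3  0.3 -0.9]
5 rows; end [0.4202 0.1772 0.0233]
[[[-0.19,0,0.11,0,0,0],[-0.18,0,0.1,0,0,0],[-0.19,0,0.11,0,-0.01,0],[-0.18,0,0.11,0,0,0],[-0.19,-0.01,0.1,0,0,0]]]
top 0.94 406 389.3 235.9 [ 15. 117. 195.] [ 0.452 -0.151  0.038] pad-lvl [ 0.449 -0.146  0.067]
top 0.65 123 197.4 205.0 [119.  77.  67.] [0.555 0.436 0.038] pad-lvl [0.55  0.429 0.067]
top 0.63 564 278.3 243.5 [ 11. 140. 161.] [0.433 0.188 0.038] pad-lvl [0.431 0.187 0.067]
top 0.57 162 178.9 218.1 [174.   99.  102.5] [0.515 0.491 0.038] pad-lvl [0.511 0.483 0.067]
scene 0.94 339 408.5 154.3 [172. 102. 127.] [0.487 0.525 0.037] pad-lvl [0.517 0.49  0.068]
scene 0.76 457 310.3 160.0 [  9. 133. 215.] [0.32  0.258 0.037] pad-lvl [0.355 0.231 0.068]
scene 0.75 600 404.5 178.3 [110. 172.  95.] [0.57  0.422 0.037] pad-lvl [0.597 0.39  0.068]
scene 0.64 809 215.8 228.0 [  9. 131. 120.] [ 0.418 -0.131  0.037] pad-lvl [ 0.45  -0.144  0.068]
scene 0.58 7831 217.8 259.9 [105.   7. 135.] [ 0.524 -0.184  0.037] pad-lvl [ 0.552 -0.195  0.068]
```

Request:
apply_moves:
  moves:
    - [[-0.19,0,0.11,0,0,0],[-0.18,0,0.1,0,0,0],[-0.19,0,0.11,0,-0.01,0],[-0.18,0,0.11,0,0,0],[-0.19,-0.01,0.1,0,0,0],[-0.03,0,0.02,0,0,0],[0,0,0,0,0,0],[0,0,0,0,0,0]]

```text
t: 29.05
tcp_pos: [0.4198, 0.177, 0.0213]
tool_rot: [-0.449, -0.377, 0.781, -0.217]
ft_force: [0.6, 0.4, -2.4]
grip_width: 0.678
grasp_force: 31.6
```

```bash
python3 s.py
```

```text
t 29.05 [0.4198 0.177  0.0213] P 149.78 az -2.242 yz 0.0 [ 0.81   0.935  0.218  0.082 -1.894 -1.499] 0.678 31.6 [ 0.6  0.4 -2.4]
```

Request:
apply_moves:
  moves:
    - [[-0.02,0,0.01,0,0,0],[0,0,0,0,0,0],[0,0,0,0,0,0]]

```text
t: 29.35
tcp_pos: [0.4197, 0.177, 0.0196]
tool_rot: [-0.449, -0.377, 0.781, -0.217]
ft_force: [-0.3, 0.7, -1.5]
grip_width: 0.679
grasp_force: 31.6
```

Request:
apply_moves:
  moves:
    - [[-0.02,0,0.01,0,0,0],[0,0,0,0,0,0],[0,0,0,0,0,0]]

```text
t: 29.65
tcp_pos: [0.4198, 0.177, 0.0191]
tool_rot: [-0.449, -0.377, 0.78, -0.217]
ft_force: [-1.1, 1.3, 5.3]
grip_width: 0.676
grasp_force: 32.0
```

Contact. Release and back off along the tool.

Request:
apply_moves:
  moves:
    - [[0,0,0,0,0,0],[0,0,0,0,0,0],[0,0,0,0,0,0],[0,0,0,0,0,0],[0,0,0,0,0,0]]
  grip: -1

```text
t: 30.15
tcp_pos: [0.4197, 0.1769, 0.0175]
tool_rot: [-0.449, -0.377, 0.78, -0.217]
ft_force: [-0.1, 0.9, 0.1]
grip_width: 0.999
grasp_force: 0.0
```

Request:
apply_moves:
  moves:
    - [[0,0,-0.3,0,0,0],[0,0,-0.5,0,0,0],[0,0,-0.5,0,0,0],[0.1,0,-0.5,0,0,0],[0,0,0,0,0,0]]

```text
t: 30.65
tcp_pos: [0.4971, 0.274, 0.0989]
tool_rot: [-0.445, -0.378, 0.782, -0.216]
ft_force: [-0.9, -0.4, 0.3]
grip_width: 1.001
grasp_force: 0.0
```

```bash
python3 s.py; sed -i 's/s4.png/s5.png/' chk.py; python3 chk.py
python3 - <<'E'
from go import *
G=[.4285,.184,.030]
plan([tgt([.44,.2,.22],95,.9),tgt(G,65,.9,.12)])
E
```

```text
t 30.65 [0.4971 0.274  0.0989] P 149.32 az -2.239 yz -0.002 [ 0.823  1.092  0.793  0.092 -2.304 -1.471] 1.001 0.0 [-0.9 -0.4  0.3]
top 0.88 438 279.4 245.9 [ 11.  139.5 168. ] [0.426 0.185 0.038] pad-lvl [0.424 0.183 0.067]
top 0.7 248 178.7 220.1 [171.   95.  120.5] [0.509 0.492 0.038] pad-lvl [0.505 0.484 0.067]
top 0.63 186 198.0 203.0 [116.5  93.5  74. ] [0.561 0.435 0.038] pad-lvl [0.556 0.428 0.067]
top 0.6 405 389.5 235.8 [ 15. 117. 194.] [ 0.452 -0.152  0.038] pad-lvl [ 0.449 -0.147  0.067]
top 0.52 839 420.4 153.9 [ 14. 109. 168.] [ 0.71  -0.261  0.038] pad-lvl [ 0.702 -0.254  0.067]
scene 0.74 350 145.3 241.2 [103.5  15.  103.5] [ 0.351 -0.298  0.038] pad-lvl [ 0.385 -0.305  0.068]
scene 0.72 525 312.2 186.9 [  9. 133. 213.] [0.434 0.178 0.038] pad-lvl [0.465 0.154 0.068]
scene 0.58 805 215.5 227.5 [  9. 131. 119.] [ 0.416 -0.131  0.037] pad-lvl [ 0.448 -0.144  0.068]
scene 0.58 590 404.6 178.5 [110. 173.  95.] [0.571 0.421 0.037] pad-lvl [0.597 0.389 0.068]
scene 0.53 114 411.7 159.3 [172. 102. 133.] [0.513 0.512 0.037] pad-lvl [0.542 0.477 0.068]
11 rows; end [0.4018 0.1507 0.1216]
[[[0.24,0,0.05,0,-0.27,0],[0.25,-0.01,0.01,0,-0.28,0],[0.25,0,-0.02,0,-0.27,0],[0.24,0,-0.06,0,-0.28,0],[0.23,0,-0.08,0,-0.27,0],[0.22,-0.01,-0.12,0,-0.27,0],[0.2,0,-0.15,0,-0.28,0],[0.17,0,0.26,0,-0.26,0],[0.2,-0.01,0.25,0,-0.26,0],[0.23,0,0.21,0,-0.26,0],[0.25,0,0.18,0,-0.27,0]]]
```

Request:
apply_moves:
  moves:
    - [[0.24,0,0.05,0,-0.27,0],[0.25,-0.01,0.01,0,-0.28,0],[0.25,0,-0.02,0,-0.27,0],[0.24,0,-0.06,0,-0.28,0],[0.23,0,-0.08,0,-0.27,0],[0.22,-0.01,-0.12,0,-0.27,0],[0.2,0,-0.15,0,-0.28,0],[0.17,0,0.26,0,-0.26,0],[0.2,-0.01,0.25,0,-0.26,0],[0.23,0,0.21,0,-0.26,0],[0.25,0,0.18,0,-0.27,0],[0,0,0,0,0,0],[0,0,0,0,0,0]]

```text
t: 32.15
tcp_pos: [0.3998, 0.1486, 0.1201]
tool_rot: [0.195, -0.424, 0.879, 0.095]
ft_force: [1.5, 0.1, 1.2]
grip_width: 1.003
grasp_force: 0.0
```

```bash
python3 s.py
python3 - <<'E'
from go import *
G=[.4265,.183,.029]
plan([tgt(G,65,.9,.05),(*tgt(G,65,.9),.02)])
c=camera_info("wrist"); im=read_camera("wrist")
from wcup import wproj
v=wproj(c,[[.427,.185,.058]])[0]; print(v)
x0,y0=int(v[0])-100,max(0,int(v[1])-80); cv2.circle(im,tuple(v.round().astype(int)),2,(0,255,0),-1)
cv2.imwrite("pics/w4.png",cv2.resize(im[y0:y0+160,x0:x0+200],None,fx=3,fy=3))
E
```

```text
t 32.15 [0.3998 0.1486 0.1201] P 64.95 az 0.902 yz 0.002 [ 0.61  -0.141 -0.632 -0.198 -0.669 -1.153] 1.003 0.0 [1.5 0.1 1.2]
5 rows; end [0.4318 0.1891 0.0117]
[[[-0.01,0,0.44,0,0,0],[0,0.01,0.43,0,0,0],[0,0,0.21,0,0,0],[0,0,0.21,0,0,0],[0,-0.01,0.21,0,0,0]]]
[316.21823927 229.15292929]
```

View pics/w4.png

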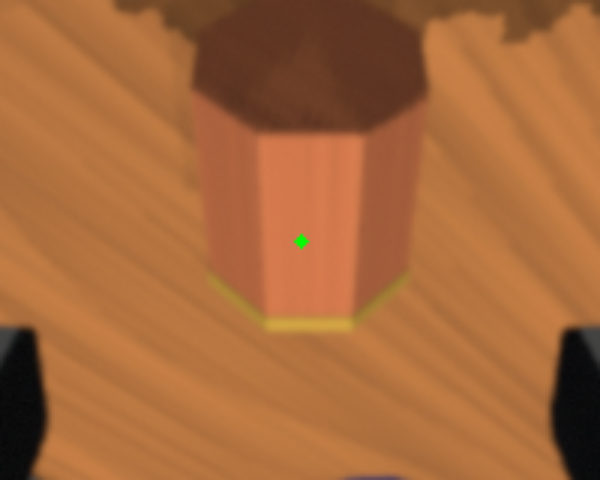

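Request:
apply_moves:
  moves:
    - [[-0.01,0,0.44,0,0,0],[0,0.01,0.43,0,0,0],[0,0,0.21,0,0,0],[0,0,0.21,0,0,0],[0,-0.01,0.21,0,0,0],[0,0,0,0,0,0],[0,0,0,0,0,0]]

```text
t: 32.9
tcp_pos: [0.4352, 0.1926, 0.0141]
tool_rot: [0.197, -0.425, 0.879, 0.095]
ft_force: [-0.2, 0.1, -0.5]
grip_width: 0.994
grasp_force: 0.0
```

Request:
apply_moves:
  moves:
    - [[0,0,0,0,0,0],[0,0,0,0,0,0],[0,0,0,0,0,0],[0,0,0,0,0,0],[0,0,0,0,0,0],[0,0,0,0,0,0]]
  grip: 1
  newtons: 28

```text
t: 33.5
tcp_pos: [0.4349, 0.1922, 0.0149]
tool_rot: [0.198, -0.424, 0.878, 0.096]
ft_force: [-3.9, 0.2, 7.2]
grip_width: 0.675
grasp_force: 30.4
```

```bash
python3 s.py
python3 - <<'E'
from go import *
p,R,_=st(); print((p-.019*R[:,2]).round(4))
plan([(p+[0,0,.09],R),tgt([.46,.15,.2],95,.5),tgt([.50,.02,.16],154.7,.1)])
E
```

```text
t 33.5 [0.4349 0.1922 0.0149] P 64.64 az 0.901 yz 0.0 [ 0.643  0.135 -0.669 -0.32  -0.354 -1.037] 0.675 30.4 [-3.9  0.2  7.2]
[0.4299 0.1859 0.032 ]
16 rows; end [0.4831 0.018  0.1518]
[[[-0.16,0,-0.34,0,0,0],[-0.16,0,-0.34,0,0,0],[-0.16,0,-0.34,0,0,0],[-0.04,-0.11,-0.19,0.03,0.21,0.16],[-0.03,-0.12,-0.2,0.03,0.21,0.16],[-0.01,-0.11,-0.19,0.03,0.21,0.16],[-0.01,-0.12,-0.19,0.03,0.21,0.16],[0.01,-0.12,-0.2,0.02,0.21,0.16],[0.06,-0.2,0.05,-0.06,0.26,0.09],[0.04,-0.2,0.05,-0.06,0.25,0.08],[0.03,-0.2,0.05,-0.06,0.26,0.09],[0.02,-0.21,0.05,-0.06,0.26,0.08],[-0.01,-0.21,0.04,-0.06,0.25,0.09],[-0.01,-0.21,0.04,-0.05,0.26,0.09],[-0.03,-0.21,0.02,-0.06,0.25,0.08],[-0.04,-0.21,0.02,-0.06,0.26,0.09]]]
```

Request:
apply_moves:
  moves:
    - [[-0.16,0,-0.34,0,0,0],[-0.16,0,-0.34,0,0,0],[-0.16,0,-0.34,0,0,0],[-0.04,-0.11,-0.19,0.03,0.21,0.16],[-0.03,-0.12,-0.2,0.03,0.21,0.16],[-0.01,-0.11,-0.19,0.03,0.21,0.16],[-0.01,-0.12,-0.19,0.03,0.21,0.16],[0.01,-0.12,-0.2,0.02,0.21,0.16],[0.06,-0.2,0.05,-0.06,0.26,0.09],[0.04,-0.2,0.05,-0.06,0.25,0.08],[0.03,-0.2,0.05,-0.06,0.26,0.09],[0.02,-0.21,0.05,-0.06,0.26,0.08],[-0.01,-0.21,0.04,-0.06,0.25,0.09],[-0.01,-0.21,0.04,-0.05,0.26,0.09],[-0.03,-0.21,0.02,-0.06,0.25,0.08],[-0.04,-0.21,0.02,-0.06,0.26,0.09],[0,0,0,0,0,0]]

```text
t: 35.2
tcp_pos: [0.4818, 0.0156, 0.1428]
tool_rot: [-0.543, -0.038, 0.838, -0.027]
ft_force: [-0.8, 1.2, -5.4]
grip_width: 0.677
grasp_force: 32.3
```

```bash
python3 s.py
python3 - <<'E'
from go import *
plan([tgt([.517,-.0324,.12],154.6,0.)])
E
```

```text
t 35.2 [0.4818 0.0156 0.1428] P 155.93 az -3.046 yz -0.005 [ 0.245  0.963  0.643 -0.201 -2.387 -1.785] 0.677 32.3 [-0.8  1.2 -5.4]
2 rows; end [ 0.5001 -0.0321  0.112 ]
[[[-0.21,-0.31,0,-0.09,-0.02,0.03],[-0.22,-0.3,-0.01,-0.08,-0.03,0.04]]]
```

Request:
apply_moves:
  moves:
    - [[-0.1,-0.31,0,-0.08,-0.01,0.03],[-0.1,-0.3,0,-0.08,-0.01,0.04],[0,0,0,0,0,0],[0,0,0,0,0,0],[0,0,0,0,0,0]]

```text
t: 35.7
tcp_pos: [0.4937, -0.0296, 0.137]
tool_rot: [-0.53, -0.006, 0.848, -0.004]
ft_force: [-0.0, 0.3, -1.9]
grip_width: 0.673
grasp_force: 32.3
```

```bash
python3 s.py
python3 - <<'E'
from go import *
plan([(*tgt([.517,-.0324,.068],154.6,0.),.02)])
E
```

```text
t 35.7 [ 0.4937 -0.0296  0.137 ] P 154.07 az -3.128 yz -0.0 [ 0.155  0.975  0.676 -0.185 -2.377 -1.768] 0.673 32.3 [-0.   0.3 -1.9]
4 rows; end [ 0.4999 -0.032   0.06  ]
[[[-0.23,-0.01,0.09,-0.01,0,0],[-0.22,-0.01,0.09,0,0.01,0.01],[-0.23,-0.01,0.08,-0.01,0,0],[-0.22,0,0.09,0,0.01,0]]]
```

Request:
apply_moves:
  moves:
    - [[-0.23,-0.01,0.09,-0.01,0,0],[-0.22,-0.01,0.09,0,0.01,0.01],[-0.23,-0.01,0.08,-0.01,0,0],[-0.22,0,0.09,0,0.01,0],[0,0,0,0,0,0],[0,0,0,0,0,0],[0,0,0,0,0,0]]

```text
t: 36.4
tcp_pos: [0.4998, -0.0327, 0.0591]
tool_rot: [-0.535, -0.0, 0.845, -0.001]
ft_force: [0.4, 0.1, -1.9]
grip_width: 0.674
grasp_force: 32.4
```

```bash
python3 s.py
```

```text
t 36.4 [ 0.4998 -0.0327  0.0591] P 154.73 az -3.14 yz -0.001 [ 0.146  1.07   0.66  -0.172 -2.278 -1.746] 0.674 32.4 [ 0.4  0.1 -1.9]
```

Position is right (grasp z ≈ 0.067); ease down to contact.

Request:
apply_moves:
  moves:
    - [[-0.02,0,0.01,0,0,0],[0,0,0,0,0,0],[0,0,0,0,0,0]]

```text
t: 36.7
tcp_pos: [0.4996, -0.0327, 0.0578]
tool_rot: [-0.535, -0.0, 0.845, -0.001]
ft_force: [0.4, -0.3, -2.1]
grip_width: 0.675
grasp_force: 32.4
```

Request:
apply_moves:
  moves:
    - [[-0.02,0,0.01,0,0,0],[0,0,0,0,0,0],[0,0,0,0,0,0]]

```text
t: 37.0
tcp_pos: [0.4995, -0.0327, 0.0558]
tool_rot: [-0.536, -0.0, 0.844, -0.001]
ft_force: [-0.5, 0.5, -2.2]
grip_width: 0.672
grasp_force: 32.5
```

Request:
apply_moves:
  moves:
    - [[-0.02,0,0.01,0,0,0],[0,0,0,0,0,0],[0,0,0,0,0,0]]

```text
t: 37.3
tcp_pos: [0.4996, -0.0327, 0.0557]
tool_rot: [-0.536, -0.001, 0.844, -0.001]
ft_force: [2.5, 2.0, 5.7]
grip_width: 0.669
grasp_force: 33.0
```

Request:
apply_moves:
  moves:
    - [[-0.01,0,0,0,0,0],[0,0,0,0,0,0],[0,0,0,0,0,0]]

```text
t: 37.6
tcp_pos: [0.4996, -0.0327, 0.0557]
tool_rot: [-0.536, -0.001, 0.844, -0.001]
ft_force: [0.7, 2.2, 7.2]
grip_width: 0.675
grasp_force: 33.0
```

Contact. Release and retreat.

Request:
apply_moves:
  moves:
    - [[0,0,0,0,0,0],[0,0,0,0,0,0],[0,0,0,0,0,0],[0,0,0,0,0,0],[0,0,0,0,0,0]]
  grip: -1

```text
t: 38.1
tcp_pos: [0.4998, -0.0328, 0.0532]
tool_rot: [-0.536, -0.0, 0.844, -0.001]
ft_force: [-0.6, 0.2, -0.3]
grip_width: 0.999
grasp_force: 0.0
```

Request:
apply_moves:
  moves:
    - [[0,0,-0.2,0,0,0],[0,0,-0.4,0,0,0],[0,0,-0.5,0,0,0],[0.2,0,-0.4,0,0,0],[0.4,0,-0.3,0,-0.2,0],[0.4,0,-0.2,0,-0.28,0],[0.4,0,-0.1,0,-0.28,0],[0.4,0.2,0,0,-0.28,0],[0.4,0.4,0,0,-0.28,0],[0.2,0.5,0,0,-0.28,0],[0,0.5,0,0,0,0],[0,0.5,0,0,0,0],[0,0,0,0,0,0]]

```text
t: 39.4
tcp_pos: [0.5164, 0.1423, 0.258]
tool_rot: [-0.167, 0.001, 0.986, 0.002]
ft_force: [0.3, -0.6, 0.3]
grip_width: 1.003
grasp_force: 0.0
```

```bash
python3 s.py; python3 chk.py
python3 - <<'E'
from h import *
cv2.imwrite("pics/s6.png",cv2.resize(read_camera("scene")[100:340,100:500],None,fx=2,fy=2))
E
sed -i 's/(435,480,205,250)/(435,480,205,265)/' knob.py; python3 knob.py
```

```text
t 39.4 [0.5164 0.1423 0.258 ] P 109.24 az 3.131 yz 0.003 [ 0.455  0.461  0.485 -0.156 -1.893 -2.054] 1.003 0.0 [ 0.3 -0.6  0.3]
top 0.76 378 200.6 200.3 [118.   76.5  85. ] [0.57  0.427 0.038] pad-lvl [0.564 0.42  0.067]
top 0.73 472 174.6 221.9 [171. 100. 126.] [0.504 0.504 0.038] pad-lvl [0.5   0.496 0.067]
top 0.71 448 388.9 236.2 [ 14. 117. 193.] [ 0.451 -0.15   0.038] pad-lvl [ 0.448 -0.145  0.067]
top 0.69 603 327.0 218.6 [  9. 144. 142.] [0.508 0.039 0.038] pad-lvl [0.504 0.04  0.067]
scene 0.96 815 215.5 228.2 [  9. 131. 123.] [ 0.418 -0.132  0.037] pad-lvl [ 0.45  -0.145  0.068]
scene 0.73 580 404.6 178.1 [110. 172.  98.] [0.57  0.423 0.037] pad-lvl [0.596 0.391 0.068]
scene 0.7 7886 217.5 259.8 [105.   7. 139.] [ 0.524 -0.185  0.037] pad-lvl [ 0.552 -0.196  0.068]
scene 0.64 322 408.2 153.9 [172. 101. 138.] [0.485 0.526 0.037] pad-lvl [0.514 0.491 0.068]
scene 0.62 765 298.2 214.2 [  9. 133. 162.] [0.507 0.073 0.037] pad-lvl [0.536 0.053 0.068]
top [454.475  246.7375] [[15 38 10  9 80]]
scene [137.5877193  224.14912281] [[ 17  14  12  11 114]]
knob [ 0.4087031  -0.31531824  0.14627497] [-0. -0. -0. -0.] [-0.10046024 -0.21187946  0.14627497] angle 0.11179599682194796
```

View pics/s6.png

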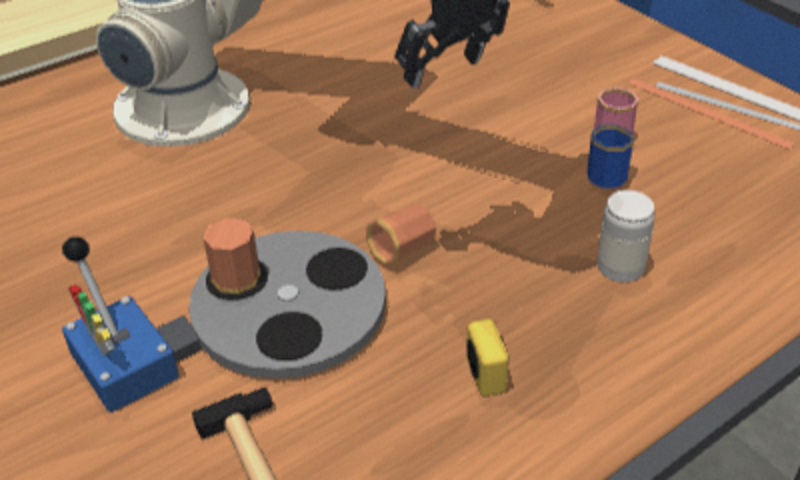

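```bash
cat > lay.py <<'E'
from h import *
from scipy.optimize import minimize
import sys
g=[float(a) for a in sys.argv[1:3]]
cams={k:camera_info(k) for k in ("top","scene")}; S={}
o8=octv(0); o8=o8[:,[2,0,1]]-[.0375,0,0]   # axis along x, mouth +x
for k in cams:
    im=read_camera(k)
    if len(sys.argv)>3: u=proj(cams[k],[[*g,.03]])[0].astype(int); cv2.imwrite(f"pics/{sys.argv[3]}_{k}.png",cv2.resize(im[u[1]-40:u[1]+40,u[0]-50:u[0]+50],None,fx=6,fy=6,interpolation=cv2.INTER_CUBIC))
    for s in silhouettes("cup_a",k):
        b=np.array(s["bbox"][:2])*[640,400]
        if np.hypot(*(b-proj(cams[k],[[*g,.03]])[0]))<14 and k not in S: S[k]=s["region"].astype(float)
W=lambda q:Ro.from_euler("z",q[2]).apply(o8)+[q[0],q[1],.029]
f=lambda q:sum(np.abs(hullmask(cams[k],W(q))-S[k]).sum() for k in S)
for a in np.arange(-3,0,.5):
    o=minimize(f,[*g,a],method="Nelder-Mead",options=dict(initial_simplex=[[*g,a],[g[0]+.01,g[1],a],[g[0],g[1]+.01,a],[*g,a+.3]])); print(list(S),o.x.round(3),round(o.fun,1))
E
python3 lay.py .507 .045 lb; python3 -c "
import cv2,numpy as np
cv2.imwrite('pics/lb.png',np.vstack([cv2.imread('pics/lb_top.png')[90:390],cv2.imread('pics/lb_scene.png')[90:390]]))"
```

```text
['top', 'scene'] [ 0.514  0.067 -1.485] 94.0
['top', 'scene'] [ 0.514  0.067 -1.486] 95.8
['top', 'scene'] [ 0.514  0.066 -1.478] 93.1
['top', 'scene'] [ 0.514  0.067 -1.514] 92.4
['top', 'scene'] [ 0.513  0.067 -1.505] 95.5
['top', 'scene'] [ 0.514  0.067 -1.473] 92.2
```

View pics/lb.png

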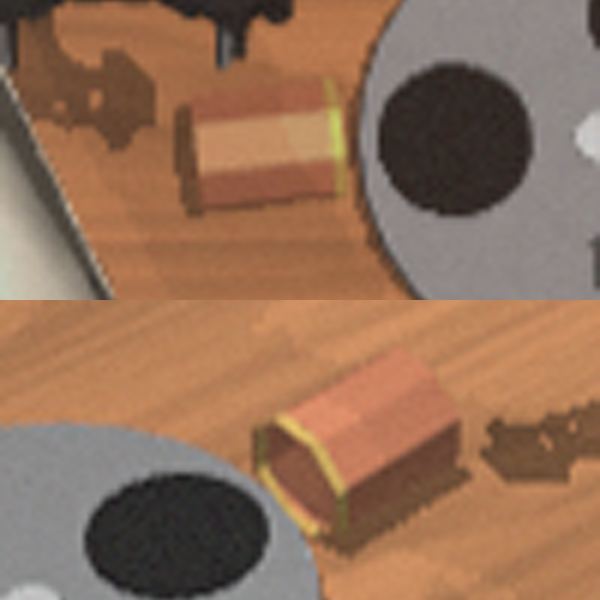

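Run:
```python
from go import *
from kin import ik
az=-1.49+np.pi
for G in ([.514,.067,.03],): q,a,e=ik(*tgt(G,90,az)); print(q.round(2),-1.571-a,e)
q,a,e=ik(*tgt([.43,.19,.03],90,.9-np.pi)); print(q.round(2),-1.571-a,e)
G=[.514,.067,.030]
plan([tgt(G,90,az,.12),(*tgt(G,90,az,.05),.03),(*tgt(G,90,az),.02)])
```

```text
[ 0.43  0.37 -0.33  0.   -0.86] -0.3512843627479707 4.558168886613177e-14
[ 0.75  0.29 -0.46 -0.   -0.82] -4.563079521977502 2.741664103349508e-14
19 rows; end [0.5142 0.0669 0.0107]
[[[-0.04,-0.07,0.12,0.04,-0.04,-0.25],[-0.02,-0.07,0.11,0.05,-0.04,-0.26],[-0.02,-0.07,0.12,0.04,-0.04,-0.25],[0,-0.07,0.13,0.04,-0.04,-0.25],[0,-0.06,0.12,0.04,-0.04,-0.25],[0.02,-0.06,0.12,0.05,-0.03,-0.26],[0.03,-0.06,0.13,0.04,-0.04,-0.25],[0.04,-0.05,0.12,0.04,-0.04,-0.25],[0.04,-0.04,0.13,0.05,-0.04,-0.25],[0.05,-0.03,0.12,0.04,-0.04,-0.26],[0.06,-0.02,0.13,0.04,-0.04,-0.25],[0.06,-0.02,0.12,0.05,-0.04,-0.25],[0.07,0,0.13,0.04,-0.04,-0.25],[0,0,0.29,0,0,0],[0,0,0.29,0,0,0],[0,0,0.29,0,0,0],[0,0,0.21,0,0,0],[0,0,0.21,0,0,0],[0,0,0.21,0,0,0]]]
```

Request:
apply_moves:
  moves:
    - [[-0.04,-0.07,0.12,0.04,-0.04,-0.25],[-0.02,-0.07,0.11,0.05,-0.04,-0.26],[-0.02,-0.07,0.12,0.04,-0.04,-0.25],[0,-0.07,0.13,0.04,-0.04,-0.25],[0,-0.06,0.12,0.04,-0.04,-0.25],[0.02,-0.06,0.12,0.05,-0.03,-0.26],[0.03,-0.06,0.13,0.04,-0.04,-0.25],[0.04,-0.05,0.12,0.04,-0.04,-0.25],[0.04,-0.04,0.13,0.05,-0.04,-0.25],[0.05,-0.03,0.12,0.04,-0.04,-0.26],[0.06,-0.02,0.13,0.04,-0.04,-0.25],[0.06,-0.02,0.12,0.05,-0.04,-0.25],[0.07,0,0.13,0.04,-0.04,-0.25],[0,0,0,0,0,0],[0,0,0,0,0,0],[0,0,0,0,0,0]]

```text
t: 41.55
tcp_pos: [0.5147, 0.0676, 0.1314]
tool_rot: [-0.001, 0.734, -0.679, 0.0]
ft_force: [-0.8, -0.1, -0.0]
grip_width: 0.997
grasp_force: 0.0
```

```bash
python3 s.py
python3 - <<'E'
from go import *
from wcup import wproj
az=-1.49+np.pi; G=[.514,.067,.030]
plan([(*tgt(G,90,az,.05),.03),(*tgt(G,90,az),.02)])
# wrist check: copper/brass mask centroid vs model
c=camera_info("wrist"); im=read_camera("wrist"); hsv=cv2.cvtColor(im,cv2.COLOR_BGR2HSV)
o8=octv(0)[:,[2,0,1]]-[.0375,0,0]; X=Ro.from_euler("z",-1.49).apply(o8)+[.514,.067,.029]
v=wproj(c,X); print("model bbox",v.min(0).round(),v.max(0).round())
for s in silhouettes("cup_a","wrist")[:3]:
    b=np.array(s["bbox"])*[640,400,640,400]; print(round(s["confidence"],2),(b[:2]-b[2:]/2).round(),(b[:2]+b[2:]/2).round())
E
```

```text
t 41.55 [0.5147 0.0676 0.1314] P 89.96 az 0.449 yz -0.002 [ 0.433  0.247 -0.163 -0.    -1.16  -0.354] 0.997 0.0 [-0.8 -0.1 -0. ]
6 rows; end [0.5141 0.0668 0.0114]
[[[0,0,0.29,0,0,0],[0,0.01,0.3,0,0,0],[0.01,0,0.29,0,0,-0.01],[0,0,0.21,0,0,0],[0,0,0.21,0,0,0],[0,0,0.2,0,0,0]]]
model bbox [277. 149.] [353. 255.]
0.68 [276. 149.] [356. 254.]
```

Wrist view's box matches the model within 3 px. Descend and grasp.

Request:
apply_moves:
  moves:
    - [[0,0,0.29,0,0,0],[0,0.01,0.3,0,0,0],[0.01,0,0.29,0,0,-0.01],[0,0,0.21,0,0,0],[0,0,0.21,0,0,0],[0,0,0.18,0,0,0],[0,0,0,0,0,0],[0,0,0,0,0,0]]

```text
t: 42.45
tcp_pos: [0.5138, 0.0668, 0.0127]
tool_rot: [-0.001, 0.737, -0.676, 0.0]
ft_force: [0.3, 0.1, -0.1]
grip_width: 1.002
grasp_force: 0.0
```

Request:
apply_moves:
  moves:
    - [[0,0,0,0,0,0],[0,0,0,0,0,0],[0,0,0,0,0,0],[0,0,0,0,0,0],[0,0,0,0,0,0],[0,0,0,0,0,0]]
  grip: 1
  newtons: 28

```text
t: 43.05
tcp_pos: [0.5143, 0.0669, 0.0135]
tool_rot: [-0.002, 0.737, -0.676, 0.001]
ft_force: [-0.4, 1.1, 7.3]
grip_width: 0.676
grasp_force: 30.8
```

```bash
python3 s.py
python3 - <<'E'
from go import *
p,R,_=st(); z1=tgt([.43,.19,.08],90,.9-np.pi); mid=tgt([.47,.13,.12],90,-1.49+np.pi+1.2)
plan([(p+[0,0,.09],R),mid,z1])
E
```

```text
t 43.05 [0.5143 0.0669 0.0135] P 89.93 az 0.482 yz -0.003 [ 0.432  0.368 -0.332 -0.    -0.867 -0.346] 0.676 30.8 [-0.4  1.1  7.3]
21 rows; end [0.43   0.1904 0.0606]
[[[0,0,-0.37,0,0,0],[0,0,-0.38,0,0,0],[0,0,-0.37,0,0,0],[-0.09,0.05,0,0,0,-0.27],[-0.1,0.04,0.01,0,0,-0.26],[-0.11,0.03,0,0,0,-0.27],[-0.1,0.01,0,0,0,-0.26],[-0.11,0,0,0,0,-0.27],[-0.11,-0.01,0.01,0,0,-0.26],[-0.1,-0.03,0,0,0,-0.27],[-0.1,-0.04,0,0,0,-0.26],[-0.09,-0.06,0.01,0,0,-0.27],[-0.08,-0.06,0.06,0,0,-0.26],[-0.06,-0.08,0.05,0,0,-0.27],[-0.06,-0.08,0.06,0,0,-0.26],[-0.05,-0.09,0.05,0,0,-0.27],[-0.03,-0.09,0.06,0,0,-0.26],[-0.03,-0.1,0.05,0,0,-0.27],[-0.01,-0.1,0.06,0,-0.01,-0.26],[0.01,-0.1,0.05,0,0,-0.27]]]
[[[0.02,-0.1,0.06,0,0,-0.26]]]
```

Request:
apply_moves:
  moves:
    - [[0,0,-0.37,0,0,0],[0,0,-0.38,0,0,0],[0,0,-0.37,0,0,0],[-0.09,0.05,0,0,0,-0.27],[-0.1,0.04,0.01,0,0,-0.26],[-0.11,0.03,0,0,0,-0.27],[-0.1,0.01,0,0,0,-0.26],[-0.11,0,0,0,0,-0.27],[-0.11,-0.01,0.01,0,0,-0.26],[-0.1,-0.03,0,0,0,-0.27],[-0.1,-0.04,0,0,0,-0.26],[-0.09,-0.06,0.01,0,0,-0.27],[-0.08,-0.06,0.06,0,0,-0.26],[-0.06,-0.08,0.05,0,0,-0.27],[-0.06,-0.08,0.06,0,0,-0.26],[-0.05,-0.09,0.05,0,0,-0.27],[-0.03,-0.09,0.06,0,0,-0.26],[-0.03,-0.1,0.05,0,0,-0.27],[-0.01,-0.1,0.06,0,-0.01,-0.26],[0.01,-0.1,0.05,0,0,-0.27]]

```text
t: 45.05
tcp_pos: [0.4329, 0.1832, 0.0637]
tool_rot: [0.0, 0.926, 0.378, -0.003]
ft_force: [-0.6, 0.1, -1.5]
grip_width: 0.674
grasp_force: 31.4
```

Request:
apply_moves:
  moves:
    - [[0.02,-0.1,0.06,0,0,-0.26],[0,0,0,0,0,0],[0,0,0,0,0,0],[0,0,0,0,0,0]]

```text
t: 45.45
tcp_pos: [0.4294, 0.1899, 0.0597]
tool_rot: [0.0, 0.901, 0.433, -0.002]
ft_force: [-0.4, -0.6, -1.9]
grip_width: 0.677
grasp_force: 31.4
```

```bash
python3 s.py
python3 - <<'E'
from go import *
p,R,_=st(); print("ya",np.arctan2(R[1,1],R[0,1]))
plan([(*tgt([.43,.19,.034],90,.9-np.pi),.02)])
E
```

```text
t 45.45 [0.4294 0.1899 0.0597] P 89.8 az -2.655 yz -0.002 [ 7.510e-01  2.310e-01 -3.900e-01 -1.000e-03 -9.540e-01  1.718e+00] 0.677 31.4 [-0.4 -0.6 -1.9]
ya -0.6740518709018206
3 rows; end [0.4304 0.19   0.0149]
[[[0,0,0.19,0,0,0],[0.01,0,0.18,0,0,0],[0,0.01,0.19,0,0.01,-0.01]]]
```

Request:
apply_moves:
  moves:
    - [[0,0,0.19,0,0,0],[0.01,0,0.18,0,0,0],[0,0,0.19,0,0,0],[0,0,0,0,0,0],[0,0,0.01,0,0,0],[0,0,0,0,0,0],[0,0,0,0,0,0]]

```text
t: 46.15
tcp_pos: [0.4298, 0.1908, 0.0145]
tool_rot: [-0.0, 0.901, 0.435, -0.002]
ft_force: [-0.0, 0.2, -3.0]
grip_width: 0.672
grasp_force: 31.5
```

Request:
apply_moves:
  moves:
    - [[0,0,0,0,0,0],[0,0,0,0,0,0],[0,0,0,0,0,0],[0,0,0,0,0,0],[0,0,0,0,0,0]]
  grip: -1

```text
t: 46.65
tcp_pos: [0.4296, 0.1907, 0.014]
tool_rot: [0.0, 0.901, 0.435, -0.002]
ft_force: [0.2, -0.1, 0.5]
grip_width: 1.005
grasp_force: 0.0
```

Request:
apply_moves:
  moves:
    - [[0,0,-0.4,0,0,0],[0,0,-0.5,0,0,0],[0,0,-0.5,0,0,0],[0,0,-0.5,0,0,0],[0,0,-0.5,0,0,0],[0,0,0,0,0,0.28],[0,0,0,0,0,0.28],[0,0,0,0,0,0.28],[0,0,0,0,0,0.28],[0,0,0,0,0,0.28],[0,0,0,0,0,0.28],[0,0,0,0,0,0.28],[0,0,0,0,0,0.28],[0,0,0,0,0,0.28],[0,0,0,0,0,0.28],[0,0,0,0,0,0.28],[0,0,0,0,0,0.28],[0,0,0,0,0,0.28],[0,0,0,0,0,0],[0,0,0,0,0,0]]

```text
t: 48.65
tcp_pos: [0.4302, 0.191, 0.2059]
tool_rot: [0.002, 0.897, -0.442, -0.001]
ft_force: [-0.4, 0.5, -0.1]
grip_width: 1.0
grasp_force: 0.0
```

```bash
python3 s.py; sed -i 's/np.arange(-3,0,.5)/np.arange(0.3,1.6,.5)/' lay.py; python3 lay.py .43 .19
python3 - <<'E'
from go import *
p,R,_=st(); print("ya",np.arctan2(R[1,1],R[0,1]))
plan([tgt([.428,.187,.030],65,.9,.12)])
E
```

```text
t 48.65 [0.4302 0.191  0.2059] P 89.96 az -2.649 yz 0.004 [ 7.510e-01  1.110e-01 -1.350e-01 -1.000e-03 -1.329e+00 -9.700e-02] 1.0 0.0 [-0.4  0.5 -0.1]
['top', 'scene'] [0.429 0.189 0.936] 492.5
['top', 'scene'] [0.429 0.19  0.939] 492.0
['top', 'scene'] [0.428 0.189 0.954] 496.9
ya -2.4896457721648217
10 rows; end [0.4014 0.1537 0.1218]
[[[0.02,0.06,0.11,0.06,-0.07,0.26],[0.02,0.05,0.1,0.06,-0.08,0.26],[0.04,0.06,0.1,0.05,-0.07,0.26],[0.05,0.05,0.1,0.06,-0.08,0.26],[0.06,0.05,0.09,0.06,-0.07,0.26],[0.07,0.04,0.09,0.06,-0.08,0.26],[0.07,0.04,0.09,0.06,-0.07,0.26],[0.09,0.03,0.08,0.06,-0.08,0.26],[0.09,0.02,0.08,0.06,-0.07,0.26],[0.09,0.01,0.07,0.05,-0.07,0.26]]]
```

Request:
apply_moves:
  moves:
    - [[0.02,0.06,0.11,0.06,-0.07,0.26],[0.02,0.05,0.1,0.06,-0.08,0.26],[0.04,0.06,0.1,0.05,-0.07,0.26],[0.05,0.05,0.1,0.06,-0.08,0.26],[0.06,0.05,0.09,0.06,-0.07,0.26],[0.07,0.04,0.09,0.06,-0.08,0.26],[0.07,0.04,0.09,0.06,-0.07,0.26],[0.09,0.03,0.08,0.06,-0.08,0.26],[0.09,0.02,0.08,0.06,-0.07,0.26],[0.09,0.01,0.07,0.05,-0.07,0.26],[0,0,0,0,0,0],[0,0,0,0,0,0]]

```text
t: 50.05
tcp_pos: [0.4016, 0.1539, 0.1223]
tool_rot: [0.194, -0.426, 0.879, 0.094]
ft_force: [0.2, 0.8, 1.1]
grip_width: 0.993
grasp_force: 0.0
```

```bash
python3 s.py
python3 - <<'E'
from go import *
from wcup import wproj
G=[.428,.188,.030]
plan([tgt(G,65,.9,.05),(*tgt(G,65,.9),.02)])
c=camera_info("wrist"); im=read_camera("wrist")
o8=octv(0)[:,[2,0,1]]-[.0375,0,0]
for az in (.9,.94):
    v=wproj(c,Ro.from_euler("z",az).apply(o8)+[.4295,.190,.029]); print("model",v.min(0).round(),v.max(0).round())
for s in silhouettes("cup_a","wrist")[:3]:
    b=np.array(s["bbox"])*[640,400,640,400]; print(round(s["confidence"],2),(b[:2]-b[2:]/2).round(),(b[:2]+b[2:]/2).round())
E
```

```text
t 50.05 [0.4016 0.1539 0.1223] P 65.13 az 0.903 yz -0.0 [ 0.624 -0.137 -0.625 -0.187 -0.672 -1.17 ] 0.993 0.0 [0.2 0.8 1.1]
5 rows; end [0.433  0.1938 0.0127]
[[[0,0,0.44,0,0,0],[0,0.01,0.45,0,0,0.01],[0,0,0.21,0,0,0],[0,0,0.2,0,0,0],[0,-0.01,0.21,0,0,0]]]
model [276. 146.] [355. 256.]
model [274. 145.] [353. 257.]
0.84 [280. 146.] [358. 259.]
0.71 [376. 310.] [414. 358.]
0.56 [320. 307.] [358. 353.]
```

Cup where expected (box within 4 px). Grasp.

Request:
apply_moves:
  moves:
    - [[0,0,0.44,0,0,0],[0,0.01,0.45,0,0,0.01],[0,0,0.21,0,0,0],[0,0,0.2,0,0,0],[0,-0.01,0.2,0,0,0],[0,0,0,0,0,0],[0,0,0,0,0,0]]

```text
t: 50.85
tcp_pos: [0.4332, 0.1937, 0.0131]
tool_rot: [0.193, -0.422, 0.88, 0.095]
ft_force: [-0.3, -0.3, -0.4]
grip_width: 1.002
grasp_force: 0.0
```

Request:
apply_moves:
  moves:
    - [[0,0,0,0,0,0],[0,0,0,0,0,0],[0,0,0,0,0,0],[0,0,0,0,0,0],[0,0,0,0,0,0],[0,0,0,0,0,0]]
  grip: 1
  newtons: 28

```text
t: 51.45
tcp_pos: [0.433, 0.1936, 0.0139]
tool_rot: [0.194, -0.422, 0.88, 0.095]
ft_force: [-2.5, -1.3, 7.8]
grip_width: 0.676
grasp_force: 31.0
```

```bash
python3 s.py
python3 - <<'E'
from go import *
p,R,_=st(); print((p-.019*R[:,2]).round(4))
plan([(p+[0,0,.09],R),tgt([.46,.15,.2],95,.5),tgt([.50,.02,.17],154.7,.1)])
E
```

```text
t 51.45 [0.433  0.1936 0.0139] P 65.02 az 0.902 yz 0.003 [ 0.654  0.135 -0.674 -0.304 -0.352 -1.066] 0.676 31.0 [-2.5 -1.3  7.8]
[0.428  0.1873 0.0311]
16 rows; end [0.483  0.0179 0.1623]
[[[-0.16,0,-0.34,0,0,0],[-0.16,0,-0.34,0,0,0],[-0.16,0,-0.34,0,0,0],[-0.04,-0.12,-0.19,0.03,0.21,0.16],[-0.02,-0.12,-0.2,0.03,0.2,0.15],[-0.02,-0.12,-0.2,0.03,0.21,0.16],[-0.01,-0.12,-0.2,0.03,0.21,0.16],[0.01,-0.12,-0.19,0.02,0.2,0.15],[0.06,-0.2,0.04,-0.06,0.26,0.09],[0.05,-0.2,0.03,-0.06,0.25,0.08],[0.04,-0.2,0.04,-0.06,0.26,0.09],[0.02,-0.21,0.03,-0.06,0.26,0.09],[0.01,-0.21,0.03,-0.06,0.25,0.08],[0,-0.21,0.02,-0.06,0.26,0.09],[-0.02,-0.21,0.02,-0.06,0.26,0.09],[-0.02,-0.21,0,-0.06,0.26,0.09]]]
```

Request:
apply_moves:
  moves:
    - [[-0.16,0,-0.34,0,0,0],[-0.16,0,-0.34,0,0,0],[-0.16,0,-0.34,0,0,0],[-0.04,-0.12,-0.19,0.03,0.21,0.16],[-0.02,-0.12,-0.2,0.03,0.2,0.15],[-0.02,-0.12,-0.2,0.03,0.21,0.16],[-0.01,-0.12,-0.2,0.03,0.21,0.16],[0.01,-0.12,-0.19,0.02,0.2,0.15],[0.06,-0.2,0.04,-0.06,0.26,0.09],[0.05,-0.2,0.03,-0.06,0.25,0.08],[0.04,-0.2,0.04,-0.06,0.26,0.09],[0.02,-0.21,0.03,-0.06,0.26,0.09],[0.01,-0.21,0.03,-0.06,0.25,0.08],[0,-0.21,0.02,-0.06,0.26,0.09],[-0.02,-0.21,0.02,-0.06,0.26,0.09],[-0.02,-0.21,0,-0.06,0.26,0.09],[0,0,0,0,0,0],[0,0,0,0,0,0],[0,0,0,0,0,0]]

```text
t: 53.35
tcp_pos: [0.4832, 0.0182, 0.1625]
tool_rot: [-0.534, -0.041, 0.844, -0.027]
ft_force: [0.7, -0.0, -0.6]
grip_width: 0.675
grasp_force: 32.0
```

```bash
python3 s.py
python3 - <<'E'
from go import *
plan([tgt([.516,-.0324,.12],155,0.),(*tgt([.516,-.0324,.076],155,0.),.02)])
E
```

```text
t 53.35 [0.4832 0.0182 0.1625] P 154.66 az -3.043 yz -0.002 [ 0.25   0.936  0.659 -0.204 -2.408 -1.791] 0.675 32.0 [ 0.7 -0.  -0.6]
5 rows; end [ 0.4985 -0.0321  0.0682]
[[[-0.31,-0.32,0.08,-0.09,0.01,0.04],[-0.33,-0.32,0.06,-0.09,0,0.04],[-0.16,0,0.08,0,0,0],[-0.17,0,0.07,0,0,0],[-0.16,0,0.08,0,0,0]]]
```

Request:
apply_moves:
  moves:
    - [[-0.31,-0.32,0.08,-0.09,0.01,0.04],[-0.33,-0.32,0.06,-0.09,0,0.04],[0,0,0,0,0,0],[-0.16,0,0.08,0,0,0],[-0.17,0,0.07,0,0,0],[-0.16,0,0.08,0,0,0],[0,0,0,0,0,0],[0,0,0,0,0,0],[0,0,0,0,0,0]]

```text
t: 54.25
tcp_pos: [0.4979, -0.0324, 0.0675]
tool_rot: [-0.538, 0.001, 0.843, -0.0]
ft_force: [0.0, 0.1, -0.7]
grip_width: 0.672
grasp_force: 32.0
```

```bash
python3 s.py
```

```text
t 54.25 [ 0.4979 -0.0324  0.0675] P 155.14 az 3.141 yz -0.001 [ 0.145  1.062  0.66  -0.177 -2.294 -1.751] 0.672 32.0 [ 0.   0.1 -0.7]
```

Request:
apply_moves:
  moves:
    - [[-0.02,0,0.01,0,0,0],[-0.02,0,0.01,0,0,0],[0,0,0,0,0,0],[0,0,0,0,0,0]]

```text
t: 54.65
tcp_pos: [0.4976, -0.0327, 0.0641]
tool_rot: [-0.539, 0.001, 0.842, 0.0]
ft_force: [1.2, 1.9, 2.3]
grip_width: 0.673
grasp_force: 32.2
```

Request:
apply_moves:
  moves:
    - [[-0.02,0,0.01,0,0,0],[0,0,0,0,0,0],[0,0,0,0,0,0]]

```text
t: 54.95
tcp_pos: [0.4975, -0.0327, 0.0641]
tool_rot: [-0.539, 0.0, 0.842, -0.0]
ft_force: [1.8, 4.1, 10.4]
grip_width: 0.672
grasp_force: 32.7
```

Request:
apply_moves:
  moves:
    - [[-0.01,0,0,0,0,0],[0,0,0,0,0,0],[0,0,0,0,0,0]]

```text
t: 55.25
tcp_pos: [0.4976, -0.0327, 0.0641]
tool_rot: [-0.54, 0.0, 0.842, -0.001]
ft_force: [0.4, 4.1, 12.3]
grip_width: 0.673
grasp_force: 32.7
```

Request:
apply_moves:
  moves:
    - [[0.02,0,0,0,0,0],[0,0,0,0,0,0]]

```text
t: 55.45
tcp_pos: [0.4974, -0.0327, 0.0641]
tool_rot: [-0.538, 0.001, 0.843, -0.0]
ft_force: [3.6, 2.7, 7.8]
grip_width: 0.676
grasp_force: 32.8
```

Request:
apply_moves:
  moves:
    - [[0,0,0,0,0,0],[0,0,0,0,0,0],[0,0,0,0,0,0],[0,0,0,0,0,0],[0,0,0,0,0,0]]
  grip: -1

```text
t: 55.95
tcp_pos: [0.4971, -0.0327, 0.0622]
tool_rot: [-0.539, 0.001, 0.842, 0.0]
ft_force: [-0.1, 0.8, 0.4]
grip_width: 0.998
grasp_force: 0.0
```

Request:
apply_moves:
  moves:
    - [[0,0,-0.2,0,0,0],[0,0,-0.3,0,0,0],[0,0,-0.3,0,0,0],[0,0,-0.4,0,0,0],[0,0,-0.4,0,0,0],[0,0,0,0,0,0]]

```text
t: 56.55
tcp_pos: [0.5947, -0.0309, 0.1082]
tool_rot: [-0.535, 0.002, 0.845, 0.002]
ft_force: [0.3, 0.5, 0.1]
grip_width: 1.003
grasp_force: 0.0
```

```bash
python3 s.py; python3 chk.py | grep -v "17[0-9]\. \|11[0-9]\. "
```

```text
t 56.55 [ 0.5947 -0.0309  0.1082] P 154.73 az 3.135 yz 0.001 [ 0.122  1.341  1.463 -0.353 -2.8   -1.959] 1.003 0.0 [0.3 0.5 0.1]
scene 0.91 780 265.6 222.0 [  9. 132. 122.] [ 0.479 -0.015  0.037] pad-lvl [ 0.509 -0.032  0.067]
scene 0.56 869 215.8 227.6 [  9. 132. 120.] [ 0.417 -0.13   0.037] pad-lvl [ 0.448 -0.143  0.067]
scene 0.43 25 409.9 165.7 [109.  79. 100.] [0.534 0.483 0.037] pad-lvl [0.562 0.449 0.068]
```

Run:
```python
from go import *
from kin import ik
p,R,s=st()
W=[]
for dz,P in ((.03,150),(.06,145),(.10,135),(.14,120),(.16,100)):
    T=(p+[0,0,dz],down(np.pi/2,np.radians(P),0)); W.append(T); q,a,e=ik(*T,j0=s["joints"]); print(q.round(2),e)
W.append((np.array([.52,.15,.28]),down(np.pi/2,np.radians(90),0)))
plan(W)
```

```text
[ 0.13  1.23  1.33 -0.27 -2.7 ] 4.740430270544493e-12
[ 0.14  1.15  1.27 -0.23 -2.64] 2.663675724434711e-08
[ 0.14  0.99  1.13 -0.17 -2.48] 2.2619128792200627e-11
[ 0.16  0.76  0.89 -0.1  -2.22] 3.706373019607412e-08
[ 0.19  0.47  0.52 -0.03 -1.79] 9.898002417685347e-11
14 rows; end [0.5199 0.1502 0.28  ]
[[[0.34,0,-0.16,0.01,-0.18,0],[0.33,0,-0.18,0,-0.18,0],[0.2,0,-0.15,0,-0.17,0],[0.19,0,-0.16,0,-0.18,-0.01],[0.18,0,-0.18,0,-0.26,0],[0.15,0,-0.19,0,-0.26,0],[0.04,0,-0.07,0,-0.23,0],[0.04,0,-0.08,0,-0.24,0],[0.02,0,-0.08,0,-0.23,0],[0.18,0.45,0,0,-0.07,0],[0.18,0.45,0,0,-0.07,0],[0.19,0.45,-0.01,0,-0.07,0],[0.18,0.46,-0.01,0,-0.07,0],[0.18,0.45,-0.02,0,-0.07,0]]]
```

Request:
apply_moves:
  moves:
    - [[0.34,0,-0.16,0.01,-0.18,0],[0.33,0,-0.18,0,-0.18,0],[0.2,0,-0.15,0,-0.17,0],[0.19,0,-0.16,0,-0.18,-0.01],[0.18,0,-0.18,0,-0.26,0],[0.15,0,-0.19,0,-0.26,0],[0.04,0,-0.07,0,-0.23,0],[0.04,0,-0.08,0,-0.24,0],[0.02,0,-0.08,0,-0.23,0],[0.18,0.45,0,0,-0.07,0],[0.18,0.45,0,0,-0.07,0],[0.19,0.45,-0.01,0,-0.07,0],[0.18,0.46,-0.01,0,-0.07,0],[0.18,0.45,-0.02,0,-0.07,0],[0,0,0,0,0,0],[0,0,0,0,0,0]]

```text
t: 58.35
tcp_pos: [0.5177, 0.1494, 0.2797]
tool_rot: [0.002, -0.003, 1.0, 0.0]
ft_force: [-0.7, -0.0, -0.5]
grip_width: 1.0
grasp_force: 0.0
```

```bash
python3 s.py
cat > fitp.py <<'E'
from h import *
from scipy.optimize import minimize
cams={k:camera_info(k) for k in ("top","scene")}
for g in ([.449,-.143],[.514,-.032]):
    S={}
    for k in cams:
        read_camera(k)
        for s in silhouettes("cup_a",k):
            b=np.array(s["bbox"][:2])*[640,400]
            if np.hypot(*(b-proj(cams[k],[[*g,.0675]])[0]))<12 and s["region"].sum()<1200 and k not in S: S[k]=s["region"].astype(float)
    f=lambda q:sum(np.abs(hullmask(cams[k],octv(q[2])+[q[0],q[1],.03])-S[k]).sum() for k in S)
    o=min((minimize(f,[*g,a],method="Nelder-Mead",options=dict(initial_simplex=[[*g,a],[g[0]+.01,g[1],a],[g[0],g[1]+.01,a],[*g,a+.1]])) for a in (0,.3)),key=lambda r:r.fun); print(list(S),o.x.round(4),round(o.fun,1))
E
python3 fitp.py; python3 knob.py
```

```text
t 58.35 [0.5177 0.1494 0.2797] P 89.81 az 0.154 yz 0.001 [ 5.730e-01  2.220e-01  1.850e-01  1.000e-03 -1.531e+00 -2.138e+00] 1.0 0.0 [-0.7 -0.  -0.5]
['top', 'scene'] [ 0.4493 -0.1444  0.0899] 68.1
['scene'] [ 0.5122 -0.0326  0.0698] 37.1
top [454.3902439  246.81707317] [[15 38 10  9 82]]
scene [137.92783505 224.86597938] [[17 15 12 10 97]]
knob [ 0.40878005 -0.31534629  0.14411763] [-0.2 -0.1 -0.1 -0. ] [-0.10038269 -0.21190581  0.14411763] angle 0.10284151072465719
```

Run:
```python
from h import *
D=down(np.pi); K=np.array([.4095,-.315,.14])
plan([(K+[0,0,.12],D)])
```

```text
12 rows; end [ 0.4095 -0.315   0.2596]
[[[0.12,-0.48,0.02,0,0,-0.26],[0.17,-0.47,0.02,0,0,-0.26],[0.24,-0.44,0.02,0,0,-0.26],[0.29,-0.4,0.02,0,0,-0.27],[0.34,-0.36,0.02,0,0,-0.26],[0.39,-0.31,0.02,0,0,-0.26],[0.43,-0.26,0.02,0,0,-0.26],[0.45,-0.21,0.02,0,0,-0.26],[0.48,-0.14,0.01,0,0,-0.26],[0.49,-0.08,0.02,-0.01,0,-0.27],[0.49,-0.01,0.02,0,0.01,-0.26],[0.5,0.05,0.03,0,0,-0.26]]]
```

Request:
apply_moves:
  moves:
    - [[0.12,-0.48,0.02,0,0,-0.26],[0.17,-0.47,0.02,0,0,-0.26],[0.24,-0.44,0.02,0,0,-0.26],[0.29,-0.4,0.02,0,0,-0.27],[0.34,-0.36,0.02,0,0,-0.26],[0.39,-0.31,0.02,0,0,-0.26],[0.43,-0.26,0.02,0,0,-0.26],[0.45,-0.21,0.02,0,0,-0.26],[0.48,-0.14,0.01,0,0,-0.26],[0.49,-0.08,0.02,-0.01,0,-0.27],[0.49,-0.01,0.02,0,0.01,-0.26],[0.5,0.05,0.03,0,0,-0.26],[0,0,0,0,0,0],[0,0,0,0,0,0],[0,0,0,0,0,0]]

```text
t: 60.35
tcp_pos: [0.4099, -0.3139, 0.2597]
tool_rot: [-0.001, -0.707, 0.707, 0.0]
ft_force: [0.1, 0.4, -0.1]
grip_width: 1.001
grasp_force: 0.0
```

```bash
python3 s.py; python3 fitp.py
python3 - <<'E'
from h import *
plan([(np.array([.4095,-.315,.14]),down(np.pi),.03)])
E
```

```text
t 60.35 [ 0.4099 -0.3139  0.2597] P 90.07 az -2.462 yz 0.002 [-0.349  0.181  0.084  0.002 -1.475  0.348] 1.001 0.0 [ 0.1  0.4 -0.1]
['top', 'scene'] [ 0.4503 -0.1446 -0.0108] 80.3
['top', 'scene'] [ 0.5127 -0.0335  0.0196] 58.5
4 rows; end [ 0.4097 -0.3149  0.1398]
[[[0,0,0.37,0,0,0],[0.01,0,0.38,0,0,0],[0,0,0.37,0,0,0],[0,0,0.38,0,0,0]]]
```

Request:
apply_moves:
  moves:
    - [[0,0,0.37,0,0,0],[0.01,0,0.38,0,0,0],[0,0,0.37,0,0,0],[0,0,0.38,0,0,0],[0,0,0,0,0,0],[0,0,0,0,0,0]]

```text
t: 61.35
tcp_pos: [0.4096, -0.3156, 0.1405]
tool_rot: [0.002, 0.707, -0.707, -0.0]
ft_force: [0.1, -0.9, 0.5]
grip_width: 1.003
grasp_force: 0.0
```

Request:
apply_moves:
  moves:
    - [[0,0,0,0,0,0],[0,0,0,0,0,0],[0,0,0,0,0,0],[0,0,0,0,0,0],[0,0,0,0,0,0],[0,0,0,0,0,0],[0,0,0,0,0,0],[0,0,0,0,0,0]]
  grip: 1
  newtons: 20

```text
t: 62.15
tcp_pos: [0.4094, -0.3155, 0.1405]
tool_rot: [0.001, 0.707, -0.707, 0.0]
ft_force: [-1.7, 1.9, 5.5]
grip_width: 0.328
grasp_force: 19.6
```

Request:
apply_moves:
  moves:
    - [[0,-0.09,-0.03,0,0,0],[0,-0.09,-0.03,0,0,0],[0,-0.09,-0.03,0,0,0],[0,-0.09,-0.03,0,0,0],[0,-0.1,-0.02,0,0,0],[0,-0.1,-0.02,0,0,0],[0,-0.09,-0.01,0,0,0],[0,-0.09,-0.01,0,0,0],[0,0,0,0,0,0],[0,0,0,0,0,0],[0,0,0,0,0,0]]

```text
t: 63.25
tcp_pos: [0.4677, -0.3155, 0.1545]
tool_rot: [-0.002, -0.707, 0.707, 0.001]
ft_force: [-3.5, 0.2, 6.0]
grip_width: 0.327
grasp_force: 21.6
```

Release, rise straight up, move clear and verify.

Request:
apply_moves:
  moves:
    - [[0,0,0,0,0,0],[0,0,0,0,0,0],[0,0,0,0,0,0],[0,0,0,0,0,0],[0,0,0,0,0,0],[0,0,0,0,0,0]]
  grip: -1

```text
t: 63.85
tcp_pos: [0.4688, -0.3153, 0.1539]
tool_rot: [-0.001, -0.707, 0.707, 0.0]
ft_force: [0.4, -0.1, 0.6]
grip_width: 1.004
grasp_force: 0.0
```

Request:
apply_moves:
  moves:
    - [[0,0,-0.3,0,0,0],[0,0,-0.5,0,0,0],[0,0,-0.5,0,0,0],[0,0,-0.5,0,0,0],[-0.5,0,0,0,0,0],[-0.5,0,0,0,0,0],[-0.5,0,0,0,0,0],[-0.5,0,0,0,0,0],[-0.5,0,0,0,0,0],[-0.5,0,0,0,0,0],[-0.5,0,0,0,0,0],[-0.5,0,0,0,0,0],[-0.5,0,0,0,0,0],[-0.5,0,0,0,0,0],[-0.5,0,0,0,0,0],[-0.5,0,0,0,0,0],[0,0,0,0,0,0],[0,0,0,0,0,0]]

```text
t: 65.65
tcp_pos: [0.4689, 0.1655, 0.2971]
tool_rot: [0.001, 0.708, -0.707, -0.0]
ft_force: [0.4, -0.9, 0.2]
grip_width: 1.0
grasp_force: 0.0
```

```bash
python3 s.py; python3 fitp.py; python3 knob.py
python3 - <<'E'
from h import *
cv2.imwrite("pics/end.png",cv2.resize(read_camera("scene")[100:340,100:480],None,fx=2,fy=2))
E
```

```text
t 65.65 [0.4689 0.1655 0.2971] P 90.11 az -2.429 yz 0.002 [ 0.655  0.14   0.129  0.    -1.562 -0.654] 1.0 0.0 [ 0.4 -0.9  0.2]
['top', 'scene'] [ 0.4487 -0.1452  0.0162] 62.6
['top', 'scene'] [ 0.5121 -0.0323  0.0577] 55.8
top [454.47474747 225.5959596 ] [[14 16 12 10 99]]
scene [145.62698413 231.65079365] [[ 25  21  12  12 126]]
knob [ 0.46624845 -0.31493034  0.16410319] [0.4 0.1 0.3 0. ] [-0.04293735 -0.21022576  0.16410319] angle 0.6253428031814672
```

View pics/end.png

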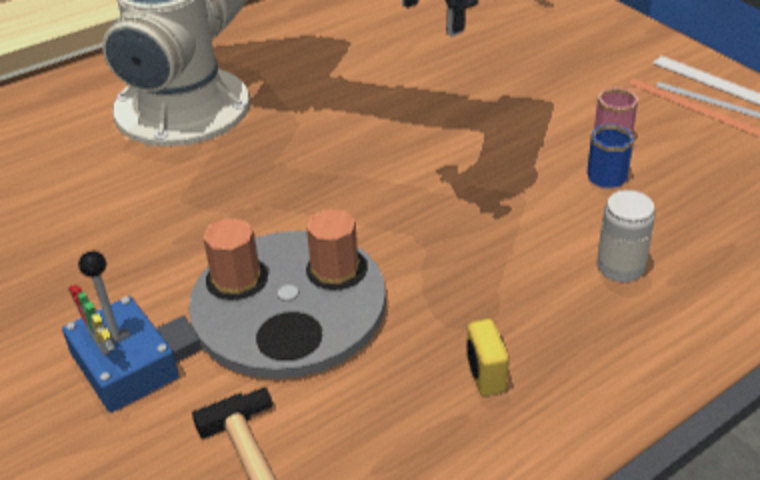

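The final picture shows both copper cups mouth-down and centred on their pads, at about (233,255) and (333,245). The lever is upright in green with its knob at (92,263), measured angle about 0.63. The tape, hammer, can and look-alikes have not moved, so I am handing in.

```bash
python3 -c "
from bench import *
print(job_done())"
```

```text
the job is handed in; nothing more can be done
None
```

The job is handed in with the lever thrown to red first, both copper cups (only two were present) mouth-down and centred on their own pads, and the lever then set to green; one cup was knocked over after its first placing, most likely by my retreat move, and I picked it up and placed it again before touching the lever.

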